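# Load two canisters into the storage tube

## Robot

A 6-joint arm with a two-finger parallel gripper is mounted at the origin on the work surface. World frame = base frame: x ahead of the robot, y to its left, z up, the work surface at z = 0. Lengths are in mm, angles in degrees, forces in N, time in s.
With the tool pointing down it reaches from about 300 to 850 mm from the base axis. Payload 4.2 kg.
Tool frame: the origin (TCP) lies on the centre line of the jaws, within the pads' length; the fingertips stand 11 mm ahead of it and the grasp point (between the pads) lies 8 mm behind it; z points along the fingers, y is the direction in which the jaws open and shut (so a half turn about z gives the same grasp; the last joint's range is limited). The gripper opens to 91 mm and grips with 3 to 60 N. Pads are 32 mm wide; open, the fingers measure 118 mm over their backs; the gripper's body (76 mm by 178 mm) begins 60 mm behind the grasp point.
Start: joints at [-73.568, 18.312, 89.639, -0, 72.044, -1.146], TCP at [173.658, -548.165, 224.976] pointing down, gripper open.
Joint ranges: [-177.97, 177.97], [-48.28, 115.42], [12.27, 149.76], [-77.06, 257.06], [2.81, 150.46], [-146.56, 146.56]. Speed limits (degrees/s): [147.25, 147.25, 180, 180, 180, 180].

## Interface

Orientations are given as [roll, pitch, yaw] about the fixed x, y, z axes, in that order (R = Rz(yaw) Ry(pitch) Rx(roll)).
In Python, from workcell import env, grab_frame gives the robot as it stands. The module is installed in compiled form; this text tells all that it offers.
- The arm moves only by the tool arm_command, never from a script. Its argument "series" is one flat list of numbers, 6 for each row, row after row: the shift along the world's x, y, z each as a share of 400 mm, from -1 to 1, then the turn, a rotation vector about the world's x, y, z each as a share of 45 degrees, from -1 to 1. A call has 1 to 20 rows; each row shifts and turns the commanded pose from where the row before left it; what a row does not reach is not made up. A row lasts 1/12 s, in which the tool goes at most 41.7 mm and 7.16 degrees, less where a joint would pass 70% of its speed; a pose out of reach is approached as far as the arm can. A call with a number of a shift or a turn outside -1 to 1 is refused whole. A call with a gripper value outside its range is refused whole. "hand" is the opening, from 0 (shut) to 1 (fully open), set as the call begins (left out, the last holds). The fingers move at their own pace and stop on an object; "newtons" is the grip in N (left out, the last holds). Time passes only in rows, so rows that do not move let the fingers close. It gives the time, the measured TCP pose, the force and the opening at its end, in the units of the state.
- env.state(): the state, without advancing time (a new reading comes with each control period).
- grab_frame(name): name is "scene" or "top" or "wrist"; returns a dict with "frame" (384x512x3 uint8, red, green, blue), "intrinsics" (3x3 intrinsics, pixels), "k1" (the pictures are not rectified: a ray, as slopes to the right and down, at radius r is drawn at 1 + k1 r^2 times it, then the intrinsics apply), "R" (3x3) and "t" (3): a world point X has camera coordinates R X + t; the wrist camera has in their place "tool_from_camera" (4x4, takes a point from camera to tool coordinates, whose origin is the TCP and whose axes are the flange's). Camera axes: x right, y down, z forward; pixel columns grow to the right and rows downward; lengths in mm; the calibration is good to about 2 mm. A picture is of the moment at which its call begins: read the wrist's pose just before it. There is no depth.
- env.job_done(): hands the job in, once; it reports no verdict.
The state is a dict: "time_s": time; "qpos": joint angles; "qvel": joint speeds; "effort": joint torques, N m; "ee_pos": TCP position; "ee_rot": TCP orientation; "force": force on the tool from outside, world axes, zero at the start; "torque": the same for the moment, N m; "gripper_width": finger opening in mm.
Only numpy, scipy, OpenCV 4.12 (cv2) and the standard library are available. Lean on these libraries where they do the work, as an engineer would, in place of code of your own. Each camera call takes 0.05 s, during which the arm holds its last target.

## Task

Fill the storage tube: feed the two loose canisters into it one after the other, in either order, tapered nose first, so that they push the canister already inside down to the closed end, and press the row fully home so that all three touch end to end with only the last cap's edge standing out of the mouth. The one in the rack shows only its nose half, so it has to be put down and taken again by its cap end. Leave the case in the rack, the small steel cup and the spatula where they are.

Things in the scene. Friction and masses are not known exactly. Their poses are not given: they have to be found in the camera images.
- tube: Fixed, level, eight-sided steel tube on a grey foot, far end closed, a 17 mm sight slot along its top. Origin on the counter below the mouth; x runs from the mouth to the closed end. Axis 50 mm above the counter; inside 42 mm across flats, 302 mm deep; walls 2 mm. Three canisters (312 mm) fill it, the last cap then standing 10 mm out. A canister resting inside has its axis 4 mm below the tube's.
- tube_mouth (a point): Centre of the mouth, on the tube's axis, in the plane of the rim, 50 mm above the counter. The first 12 mm of the tube are flared, opening to 54 mm across inside, about 60 mm outside. Nothing stands in front of the mouth. The counter between rack, tube and robot is bare. A canister let go with less than about 65 mm inside tips out. The row takes about 2 to 4 N to push and then stops hard.
- rack: Fixed white drying rack with two roofed bays, open in front. Origin on the counter below the middle of the front face; x points into the bays, y along the front. Bays centred at y = -42 and +42 mm, 44 wide, 40 high, 72 deep; floor 12 mm above the counter, reaching 12 mm out in front of the face; rack 144 mm wide, 58 mm high.
- rack_canister: Metal canister lying down, 104 mm long, 34 mm diameter, about 0.13 kg. Origin on its axis at mid-length, x to the nose. Nose: last 10 mm taper to 20 mm diameter. Tail: dark cap 28 mm long, 34 mm across, with eight flats 10 mm wide that stop it rolling. In one of the rack's bays, cap inside, nose standing 42 mm out, axis 29 mm above the counter; draws straight out.
- rack_canister_nose (a point): Middle of the rack canister's nose end face.
- rack_canister_tail (a point): Middle of the rack canister's cap end face.
- open_canister: Metal canister lying down, 104 mm long, 34 mm diameter, about 0.13 kg. Origin on its axis at mid-length, x to the nose. Nose: last 10 mm taper to 20 mm diameter. Tail: dark cap 28 mm long, 34 mm across, with eight flats 10 mm wide that stop it rolling. Lies free on the counter left (+y) of the tube, axis 17 mm above the counter.
- open_canister_nose (a point): Middle of the open canister's nose end face.
- open_canister_tail (a point): Middle of the open canister's cap end face.
- first_canister: Metal canister lying down, 104 mm long, 34 mm diameter, about 0.13 kg. Origin on its axis at mid-length, x to the nose. Nose: last 10 mm taper to 20 mm diameter. Tail: dark cap 28 mm long, 34 mm across, with eight flats 10 mm wide that stop it rolling. Already in the tube, nose towards the closed end, cap 5 to 40 mm inside the mouth; slides easily when pushed.
- first_canister_nose (a point): Middle of the first canister's nose end face.
- first_canister_tail (a point): Middle of the first canister's cap end face.
- case: Bystander: a flat-sided aluminium case 104 x 30 x 24 mm in the rack's other bay, standing 42 mm out. Origin at its centre.
- cup: Bystander: small steel cup 60 mm tall, 64 mm wide, left of the tube. Origin under its centre.
- spatula: Bystander: steel spatula 150 mm long, lying between the rack and the tube. Origin under its middle.
Things that resemble listed ones, but are neither listed nor needed, are in the scene too. Leave any purple look-alike of the rack_canister alone.

How it is judged (in metres and radians):
On the way, in this order (a step that is already met when the one before it is completed fails the run):
1. one of the two canisters is fed nose first at least 40 mm into the tube (((x of rack_canister_nose in the frame of tube above 0.04 m and y of rack_canister_nose in the frame of tube between -0.009 and 0.009 m and z of rack_canister_nose in the frame of tube between 0.041 and 0.059 m and x of rack_canister_tail in the frame of tube below 0.24 m) or (x of open_canister_nose in the frame of tube above 0.04 m and y of open_canister_nose in the frame of tube between -0.009 and 0.009 m and z of open_canister_nose in the frame of tube between 0.041 and 0.059 m and x of open_canister_tail in the frame of tube below 0.24 m))), for 0.2 s.
2. the other one is fed in behind it, nose first, at least 40 mm (x of each of rack_canister_nose, open_canister_nose in the frame of tube above 0.04 m and y of rack_canister_nose in the frame of tube between -0.009 and 0.009 m and z of rack_canister_nose in the frame of tube between 0.041 and 0.059 m and x of each of rack_canister_tail, open_canister_tail in the frame of tube below 0.24 m and y of open_canister_nose in the frame of tube between -0.009 and 0.009 m and z of open_canister_nose in the frame of tube between 0.041 and 0.059 m), for 0.2 s.
At the end, for the whole second after the job is handed in: All three canisters lie at rest in the tube, nose first: noses more than 296, 192 and 88 mm inside the mouth (fully home 302, 198 and 94), the ends of each within 9 mm of the tube's axis sideways and in height (x of first_canister_nose in the frame of tube above 0.296 m and y of first_canister_nose in the frame of tube between -0.009 and 0.009 m and z of first_canister_nose in the frame of tube between 0.041 and 0.059 m and y of first_canister_tail in the frame of tube between -0.009 and 0.009 m and z of first_canister_tail in the frame of tube between 0.041 and 0.059 m and x of first_canister_tail in the frame of tube below 0.246 m and ((x of rack_canister_nose in the frame of tube above 0.192 m and y of rack_canister_nose in the frame of tube between -0.009 and 0.009 m and z of rack_canister_nose in the frame of tube between 0.041 and 0.059 m and y of rack_canister_tail in the frame of tube between -0.009 and 0.009 m and z of rack_canister_tail in the frame of tube between 0.041 and 0.059 m and x of rack_canister_tail in the frame of tube below 0.142 m and x of open_canister_nose in the frame of tube above 0.088 m and y of open_canister_nose in the frame of tube between -0.009 and 0.009 m and z of open_canister_nose in the frame of tube between 0.041 and 0.059 m and y of open_canister_tail in the frame of tube between -0.009 and 0.009 m and z of open_canister_tail in the frame of tube between 0.041 and 0.059 m and x of open_canister_tail in the frame of tube below 0.038 m) or (x of open_canister_nose in the frame of tube above 0.192 m and y of open_canister_nose in the frame of tube between -0.009 and 0.009 m and z of open_canister_nose in the frame of tube between 0.041 and 0.059 m and y of open_canister_tail in the frame of tube between -0.009 and 0.009 m and z of open_canister_tail in the frame of tube between 0.041 and 0.059 m and x of open_canister_tail in the frame of tube below 0.142 m and x of rack_canister_nose in the frame of tube above 0.088 m and y of rack_canister_nose in the frame of tube between -0.009 and 0.009 m and z of rack_canister_nose in the frame of tube between 0.041 and 0.059 m and y of rack_canister_tail in the frame of tube between -0.009 and 0.009 m and z of rack_canister_tail in the frame of tube between 0.041 and 0.059 m and x of rack_canister_tail in the frame of tube below 0.038 m)) and linear speed of each of rack_canister, open_canister, first_canister below 0.03 m/s); the robot touches nothing.
It fails at once if a bystander (the case in the rack, the small steel cup or the spatula) is moved more than 50 mm (distance of any of case, cup, spatula from where it was at the start of the episode above 0.05 m).
It also fails if it takes over 72 s, if anything falls off the work surface, if the arm or the gripper's body presses on something with over 40 N, if the wrist force passes 120 N, or if a joint passes its speed limit or range.

## Working session

There is one attempt and no reset: what is moved stays moved. The work goes in short steps, Python scripts to look and compute and a tool call to move; the robot and the scene stay as the last step left them, time stands still between calls to the robot, and variables do not carry over. Pictures are saved under pics/ and viewed, and the job is handed in when it is done.

Besides the shell and the picture viewer there is one more tool, called after "Call:" by a JSON object that holds its "method" and its "body", one argument or row to a line. arm_command: Moves the arm, as the interface text tells. Shift numbers are shares of 400 mm and turn numbers shares of 45 degrees, none past 1 either way. Its arguments: {"type":"object","properties":{"series":{"type":"array"},"hand":{"type":"number"},"newtons":{"type":"number"}},"required":["series"]}

```bash
mkdir -p pics; ls; python3 - <<'E'
from workcell import env, grab_frame
import cv2
print(env.state())
for n in ["scene","top","wrist"]:
    f=grab_frame(n); cv2.imwrite(f"pics/{n}0.png",cv2.cvtColor(f["frame"],cv2.COLOR_RGB2BGR))
    print(n,{k:v.tolist() if hasattr(v,'tolist') else v for k,v in f.items() if k!="frame"})
E
```

```text
pics
{'time_s': 0.0, 'qpos': array([-7.35670237e+01,  1.83509103e+01,  8.97065686e+01, -4.90058247e-04,
        7.20435987e+01, -1.14614910e+00]), 'qvel': array([ 0.00132803,  0.01545708,  0.00631168, -0.00627703,  0.02683332,
        0.01345165]), 'effort': array([ 3.89961191e-03, -4.12450218e+01, -2.31971991e+01,  7.31169200e-02,
        4.58566484e-02, -1.51323884e-04]), 'ee_pos': array([ 173.52090398, -547.68110352,  224.12649004]), 'ee_rot': array([-1.79898933e+02, -1.55600001e-03,  1.75792755e+01]), 'force': array([ 0.81044935,  0.20667611, -0.58834653]), 'torque': array([-0.03584961, -0.00692289,  0.03988577]), 'gripper_width': 91.10768059142221}
scene {'intrinsics': [[368.911175291687, 0.0, 254.44737714813627], [0.0, 368.911175291687, 193.07801764174187], [0.0, 0.0, 1.0]], 'k1': 0.006572686783207183, 'R': [[0.8129629084018306, 0.5822922214111107, -0.005203695509031232], [0.3799277067898062, -0.537163053902107, -0.7530675873625161], [-0.4413006312892332, 0.6102389879438022, -0.6579225869485317]], 't': [-409.9731027927224, -144.07106367135384, 1214.1428845961132]}
top {'intrins
[... 185 characters left out ...]
3622411845, -0.0040984336093933885], [-0.9960610450848647, 0.005085329633544603, -0.08852419944266672], [0.08854330291167373, 0.0036625884982119214, -0.9960655947049795]], 't': [10.307066581184433, 542.9195080657887, 1212.0332992992521]}
wrist {'intrinsics': [[299.596726122256, 0.0, 258.3125863395346], [0.0, 299.596726122256, 188.8757917013438], [0.0, 0.0, 1.0]], 'k1': -0.07764508064212457, 'tool_from_camera': [[0.001003083361130449, -0.9716469958100521, -0.23643415437933282, 66.2790716145235], [0.9999993842643049, 0.0010868674367393828, -0.00022403166071493082, -1.1720239190798898], [0.000474652273427936, -0.23643378407595345, 0.9716474877509559, -161.46439847759467], [0.0, 0.0, 0.0, 1.0]]}
```

View pics/scene0.png

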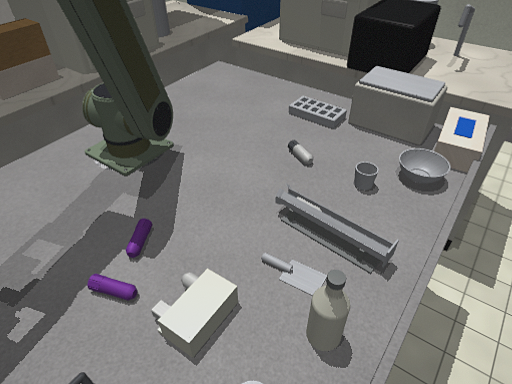

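View pics/top0.png

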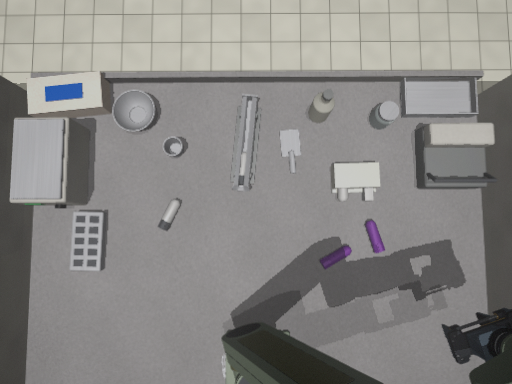

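View pics/wrist0.png

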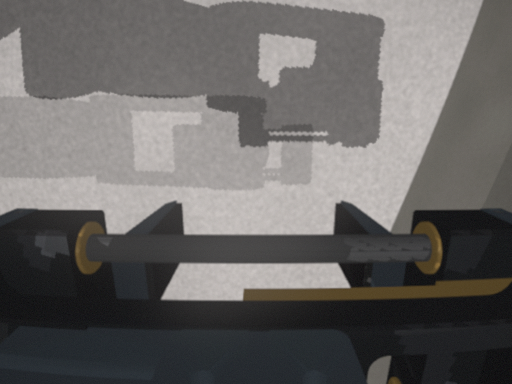

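```bash
cat > h.py <<'E'
import numpy as np, cv2
from scipy.spatial.transform import Rotation as Ro
from workcell import env, grab_frame
def cam(n,f=None,st=None):
    f=f or grab_frame(n)
    K=np.array(f["intrinsics"]);k1=f["k1"]
    if n=="wrist":
        st=st
        Rt=Ro.from_euler('xyz',st["ee_rot"],degrees=True).as_matrix()
        T=np.array(f["tool_from_camera"]); Rwc=Rt@T[:3,:3]; c=Rt@T[:3,3]+st["ee_pos"]
        R=Rwc.T;t=-R@c
    else: R=np.array(f["R"]);t=np.array(f["t"])
    return dict(K=K,k1=k1,R=R,t=t)
def proj(c,X):
    X=np.atleast_2d(X); p=X@c["R"].T+c["t"]; s=p[:,:2]/p[:,2:]
    s=s*(1+c["k1"]*(s**2).sum(1,keepdims=True)); return s*np.diag(c["K"])[:2]+c["K"][:2,2]
def back(c,uv,z):
    uv=np.atleast_2d(np.array(uv,float)); K=c["K"]
    d=cv2.undistortPoints(uv[:,None],K,np.array([c["k1"],0,0,0]))[:,0]
    d=np.c_[d,np.ones(len(d))]@c["R"]; o=-c["R"].T@c["t"]
    return o+d*((z-o[2])/d[:,2])[:,None]
def crop(img,x,y,w,h,s,name):
    im=cv2.resize(img[y:y+h,x:x+w],None,fx=s,fy=s,interpolation=cv2.INTER_CUBIC)
    for i in range(0,w,10):
        cv2.line(im,(i*s,0),(i*s,6 if i%50 else 14),(255,0,0),1)
    for i in range(0,h,10):
        cv2.line(im,(0,i*s),(6,i*s),(255,0,0),1)
    cv2.putText(im,f"x0={x} y0={y} tick10",(20,14),0,.4,(255,0,0))
    cv2.imwrite(name,cv2.cvtColor(im,cv2.COLOR_RGB2BGR))
E
python3 - <<'E'
import cv2
from h import *
t=cv2.cvtColor(cv2.imread("pics/top0.png"),cv2.COLOR_BGR2RGB)
crop(t,225,85,80,115,5,"pics/t_tube.png")
crop(t,145,190,50,45,12,"pics/t_open.png")
crop(t,320,150,80,60,9,"pics/t_rack.png")
E
```

```text
(no output)
```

View pics/t_tube.png

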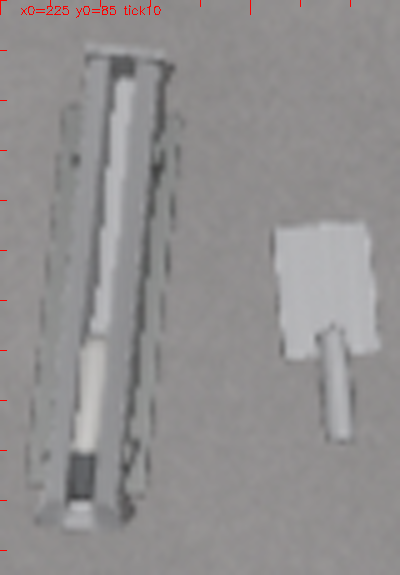

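View pics/t_open.png

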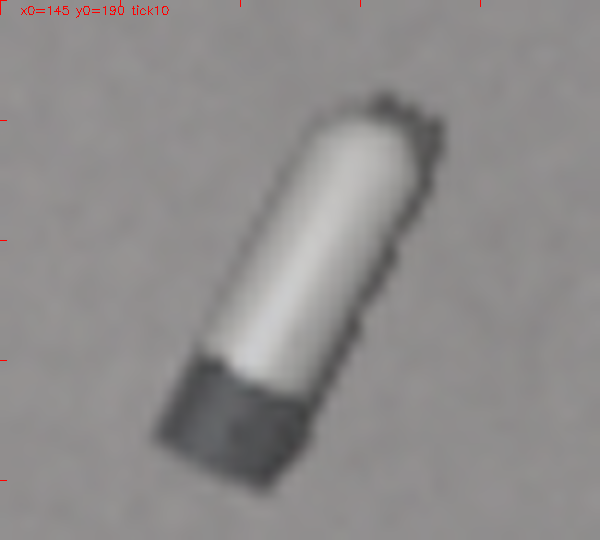

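View pics/t_rack.png

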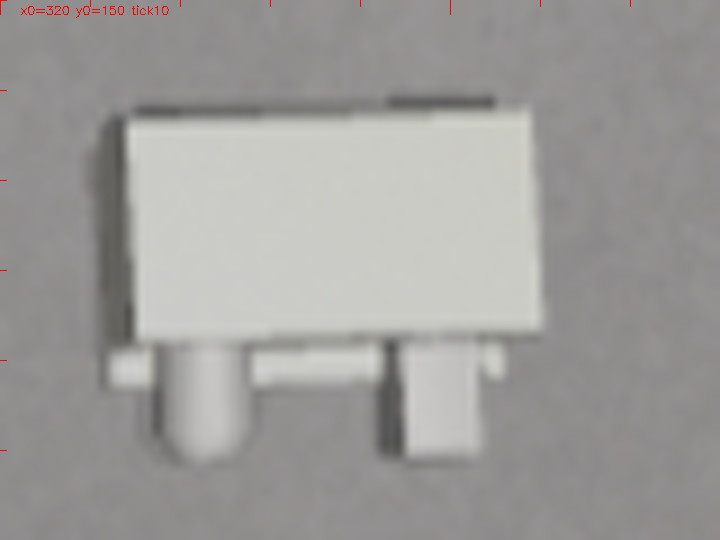

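```bash
python3 - <<'E'
from h import *
np.set_printoptions(precision=1,suppress=True)
c=cam("top"); s=cam("scene")
def P(l,uv,z): print(l,back(c,uv,z).tolist() if 0 else back(c,uv,z))
m=lambda x0,y0,k,x,y:(x0+x/k-.4,y0+y/k-.4)
T=lambda x,y:m(225,85,5,x,y)
P("mouth rim L/R z50",[T(36,517),T(129,517)],50)
P("slot near/far z73",[T(81,480),T(125,80),T(124,60)],70)
P("first cap edges z62",[T(81,452),T(81,500)],62)
P("far end z70",[T(84,50),T(165,50)],72)
O=lambda x,y:m(145,190,12,x,y)
P("open tail L,R; nose ; z17",[O(155,437),O(268,488),O(305,135),O(418,165)],17)
P("open nose top z17",[O(375,108)],17)
P("cap boundary z",[O(255,378)],34)
R=lambda x,y:m(320,150,9,x,y)
P("rack nose z29",[R(207,460),R(204,345)],29)
P("rack sides z29",[R(158,400),R(250,400)],29)
P("rack top corners z58",[R(126,120),R(530,108),R(542,330),R(135,342)],58)
P("lip front",[R(110,386),R(500,378)],12)
P("purple",[(322,265),(351,247),(371,221),(378,250)],17)
P("cup",[(173,148)],30)
P("spatula",[(292,171),(282,130),(299,130)],5)
E
```

```text
mouth rim L/R z50 [[557.3  80.9  50. ]
 [557.   21.3  50. ]]
slot near/far z73 [[578.6  51.2  70. ]
 [837.7  22.5  70. ]
 [850.9  23.1  70. ]]
first cap edges z62 [[597.5  51.5  62. ]
 [566.8  51.5  62. ]]
far end z70 [[857.   48.8  72. ]
 [856.7  -3.4  72. ]]
open tail L,R; nose ; z17 [[437.2 325.7  17. ]
 [423.2 294.6  17. ]
 [519.4 286.   17. ]
 [511.  254.9  17. ]]
open nose top z17 [[526.7 266.9  17. ]]
cap boundary z [[452.8 294.6  34. ]]
rack nose z29 [[ 516.2 -277.7   29. ]
 [ 557.9 -277.6   29. ]]
rack sides z29 [[ 538.  -260.5   29. ]
 [ 537.8 -293.8   29. ]]
rack top corners z58 [[ 635.4 -245.3   58. ]
 [ 639.  -389.1   58. ]
 [ 559.6 -390.6   58. ]
 [ 556.1 -246.7   58. ]]
lip front [[ 544.7 -246.7   12. ]
 [ 546.9 -389.7   12. ]]
purple [[ 309.1 -208.7   17. ]
 [ 366.3 -303.9   17. ]
 [ 450.1 -371.4   17. ]
 [ 356.2 -391.2   17. ]]
cup [[692.7 275.8  30. ]]
spatula [[ 617.9 -117.     5. ]
 [ 757.5  -85.2    5. ]
 [ 757.1 -142.5    5. ]]
```

Call:
{"method": "arm_command", "body": {
  "series": [0.04,0.0294,-0.003,0,0,0.158,0.04,0.0294,-0.003,0,0,0.158,0.04,0.0294,-0.003,0,0,0.158,0.04,0.0294,-0.003,0,0,0.158,0.04,0.0294,-0.003,0,0,0.158,0.04,0.0294,-0.003,0,0,0.158,0.04,0.0294,-0.003,0,0,0.158,0.04,0.0294,-0.003,0,0,0.158,0.04,0.0294,-0.003,0,0,0.158,0.04,0.0294,-0.003,0,0,0.158,0.04,0.0294,-0.003,0,0,0.158,0.04,0.0294,-0.003,0,0,0.158,0.04,0.0294,-0.003,0,0,0.158,0.04,0.0294,-0.003,0,0,0.158,0.04,0.0294,-0.003,0,0,0.158,0.04,0.0294,-0.003,0,0,0.158,0.04,0.0294,-0.003,0,0,0.158,0.04,0.0294,-0.003,0,0,0.158,0.04,0.0294,-0.003,0,0,0.158,0.04,0.0294,-0.003,0,0,0.158],
  "hand": 0.66
}}

```text
time_s: 1.92
ee_pos: [494.3, -312.2, 200.8]
ee_rot: [180.0, -0.0, 160.1]
force: [0.4, -1.4, 0.1]
gripper_width: 60.2
```

Call:
{"method": "arm_command", "body": {
  "series": [0.0375,0.0294,-0.04,0,0,0.158,0.0375,0.0294,-0.04,0,0,0.158,0.0375,0.0294,-0.04,0,0,0.164,0,0,0,0,0,0,0,0,0,0,0,0]
}}

```text
time_s: 2.33
ee_pos: [538.5, -277.0, 151.9]
ee_rot: [179.9, -0.1, -178.9]
force: [-0.1, -0.5, 0.6]
gripper_width: 60.1
```

```bash
python3 - <<'E'
from h import *
st=env.state(); print(st["time_s"],st["ee_pos"],st["ee_rot"],st["qpos"].round(1),st["gripper_width"])
f=grab_frame("wrist"); cv2.imwrite("pics/w1.png",f["frame"][:,:,::-1])
c=cam("wrist",f,st)
print(proj(c,[[516,-278,29],[558,-277,29]]))
E
```

```text
2.3333 [ 538.47478837 -276.97905536  151.90725234] [ 1.79939373e+02 -1.39191870e-01 -1.78850606e+02] [ -28.3   24.1   91.7   -0.    64.4 -119.4] 60.11328569343082
[[256.19733873 163.57136106]
 [256.38288929 205.66501622]]
```

View pics/w1.png

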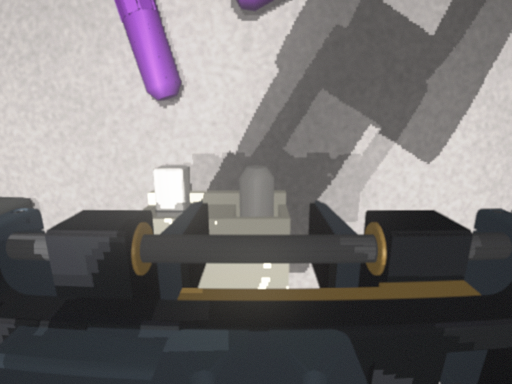

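Call:
{"method": "arm_command", "body": {
  "series": [0.003,0,-0.062,0,0,0,0,0,-0.062,0,0,0,0,0,-0.062,0,0,0,0,0,-0.062,0,0,0,0,0,-0.062,0,0,0,0,0,0,0,0,0,0,0,0,0,0,0]
}}

```text
time_s: 2.97
ee_pos: [539.1, -278.4, 29.2]
ee_rot: [180.0, -0.1, -179.0]
force: [0.4, 0.3, -0.5]
gripper_width: 60.2
```

Call:
{"method": "arm_command", "body": {
  "series": [0,0,0,0,0,0,0,0,0,0,0,0,0,0,0,0,0,0,0,0,0,0,0,0,0,0,0,0,0,0,0,0,0,0,0,0],
  "hand": 0,
  "newtons": 20
}}

```text
time_s: 3.47
ee_pos: [540.4, -278.1, 30.1]
ee_rot: [-179.9, 0.1, -178.8]
force: [-0.7, -0.8, 5.6]
gripper_width: 33.3
```

Call:
{"method": "arm_command", "body": {
  "series": [-0.02,-0.0004,0.002,0,0,0,-0.0375,-0.0008,0,0,0,0,-0.0375,-0.0008,0,0,0,0,-0.0375,-0.0008,0,0,0,0,-0.0375,-0.0008,0,0,0,0,-0.0375,-0.0008,0,0,0,0,-0.0175,-0.0008,0,0,0,0,0,0,0,0,0,0]
}}

```text
time_s: 4.13
ee_pos: [447.5, -279.1, 29.4]
ee_rot: [179.9, -0.1, -178.9]
force: [-0.3, 0.7, -0.0]
gripper_width: 33.4
```

```bash
python3 - <<'E'
from h import *
st=env.state(); print(st["time_s"],st["ee_pos"],st["ee_rot"],st["gripper_width"],st["force"])
f=grab_frame("wrist"); cv2.imwrite("pics/w2.png",f["frame"][:,:,::-1])
f=grab_frame("scene"); cv2.imwrite("pics/s2.png",cv2.resize(f["frame"][200:384,60:330,::-1],None,fx=2.5,fy=2.5))
E
```

```text
4.1333 [ 447.53782349 -279.13668145   29.40331085] [ 1.79907036e+02 -1.40458061e-01 -1.78899601e+02] 33.392391870187225 [-0.25807338  0.70121727 -0.02664889]
```

View pics/s2.png

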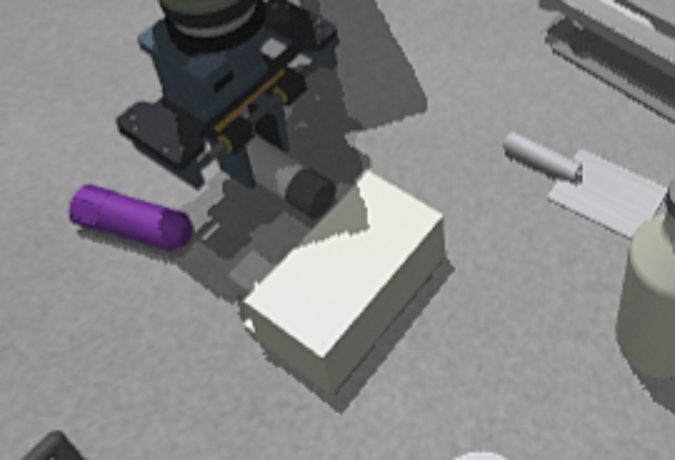

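View pics/w2.png

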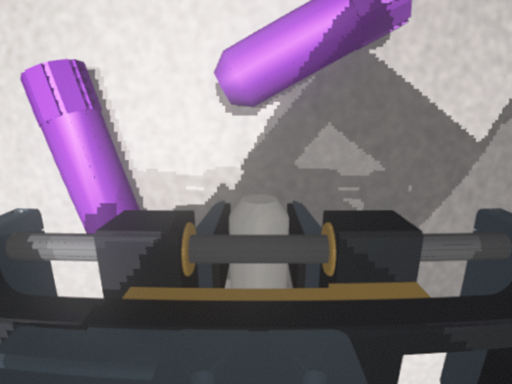

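Call:
{"method": "arm_command", "body": {
  "series": [0,0,0.06,0,0,0,0,0,0.06,0,0,0,0,0,0.06,0,0,0,0,0,0.06,0,0,0,-0.0012,0.0319,0,0,0,-0.1543,-0.0012,0.0319,0,0,0,-0.1543,-0.0012,0.0319,0,0,0,-0.1543,-0.0012,0.0319,0,0,0,-0.1543,-0.0012,0.0319,0,0,0,-0.1543,-0.0012,0.0319,0,0,0,-0.1543,-0.0012,0.0319,0,0,0,-0.1543,-0.0012,0.0319,0,0,0,-0.1543,-0.0012,0.0319,0,0,0,-0.1543,-0.0012,0.0319,0,0,0,-0.1543,-0.0012,0.0319,0,0,0,-0.1543,-0.0012,0.0319,0,0,0,-0.1543,-0.0012,0.0319,0,0,0,-0.1543,-0.0012,0.0319,0,0,0,-0.1543,-0.0012,0.0319,0,0,0,-0.1543,-0.0012,0.0319,0,0,0,-0.1543]
}}

```text
time_s: 5.9
ee_pos: [443.2, -74.7, 125.9]
ee_rot: [179.9, -0.0, 69.8]
force: [0.1, -0.6, -2.0]
gripper_width: 33.4
```

Call:
{"method": "arm_command", "body": {
  "series": [-0.0012,0.0319,0,0,0,-0.1543,-0.0012,0.0319,0,0,0,-0.1543,-0.0012,0.0319,0,0,0,-0.1543,-0.0012,0.0319,0,0,0,-0.1543,-0.0012,0.0319,0,0,0,-0.1543,-0.0012,0.0319,0,0,0,-0.1543,-0.0012,0.0319,0,0,0,-0.1543,-0.0012,0.0319,0,0,0,-0.1543,-0.0012,0.0319,0,0,0,-0.1543,-0.0012,0.0319,0,0,0,-0.1543,-0.0012,0.0319,0,0,0,-0.1543,0,0,0,0,0,0,0,0,0,0,0,0,0,0,0,0,0,0]
}}

```text
time_s: 7.07
ee_pos: [437.3, 64.7, 125.8]
ee_rot: [180.0, -0.0, -6.1]
force: [0.5, 0.8, -1.0]
gripper_width: 33.0
```

```bash
python3 - <<'E'
from h import *
st=env.state(); print(st["time_s"],st["ee_pos"],st["ee_rot"],st["gripper_width"],st["force"],st["qpos"])
f=grab_frame("wrist"); cv2.imwrite("pics/w3.png",f["frame"][:,:,::-1])
c=cam("wrist",f,st)
print(proj(c,[[556,52,50],[587.8-3,48.5-29.8,50],[556,52,80],[853.9,19,73]]))
np.save("w3.npy",np.r_[st["ee_pos"],st["ee_rot"]])
E
```

```text
7.0667 [437.29547541  64.6691228  125.79270896] [ 1.79982279e+02 -2.10153924e-02 -6.14491790e+00] 33.011321879788696 [ 0.50531534  0.84983277 -1.04710322] [ 6.93762868e+00  1.19074883e+01  1.14702228e+02 -2.74357759e-02
  5.33738284e+01  1.03098915e+02]
[[259.85860635  42.97793022]
 [301.17349643  -2.65335158]
 [260.0968145   31.98085077]
 [259.59716914 -24.49290676]]
```

View pics/w3.png

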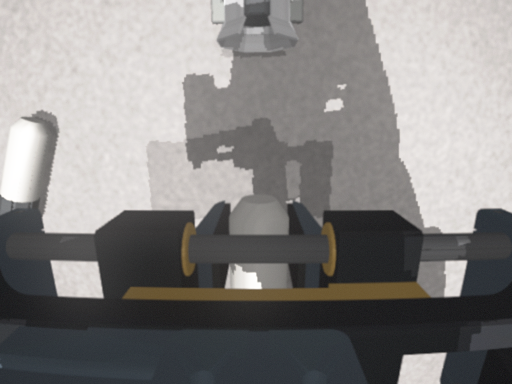

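Call:
{"method": "arm_command", "body": {
  "series": [0,0,-0.06,0,0,0,0,0,-0.06,0,0,0,0,0,-0.06,0,0,0,0,0,-0.06,0,0,0,0,0,-0.02,0,0,0,0,0,-0.01,0,0,0,0,0,0,0,0,0]
}}

```text
time_s: 7.7
ee_pos: [436.6, 64.3, 18.1]
ee_rot: [180.0, 0.1, -6.3]
force: [0.4, -0.1, -0.7]
gripper_width: 33.3
```

Call:
{"method": "arm_command", "body": {
  "series": [0,0,0,0,0,0,0,0,0,0,0,0,0,0,0,0,0,0,0,0,0,0,0,0],
  "hand": 0.66
}}

```text
time_s: 8.03
ee_pos: [437.4, 64.7, 18.3]
ee_rot: [-180.0, -0.1, -6.3]
force: [0.4, 0.4, -0.7]
gripper_width: 57.5
```

Call:
{"method": "arm_command", "body": {
  "series": [0,0,0.05,0,0,0,0,0,0.07,0,0,0,-0.0385,0.00425,0.07,0,0,0,-0.077,0.0085,0.06,0,0,0,-0.077,0.0085,0,0,0,0,-0.077,0.0085,0,0,0,0,-0.077,0.0085,0,0,0,0,0,0,0,0,0,0]
}}

```text
time_s: 8.7
ee_pos: [291.6, 79.4, 117.1]
ee_rot: [179.9, 0.3, -6.2]
force: [-1.9, 0.5, -0.9]
gripper_width: 60.6
```

```bash
python3 - <<'E'
from h import *
st=env.state(); print(st["time_s"],st["ee_pos"],st["ee_rot"],st["gripper_width"],st["force"])
f=grab_frame("wrist"); cv2.imwrite("pics/w4.png",f["frame"][:,:,::-1])
c=cam("wrist",f,st)
print(proj(c,[[459,62.5,17],[355.6,74,17],[556,52,50]]))
np.save("w4.npy",np.r_[st["ee_pos"],st["ee_rot"]])
E
```

```text
8.7 [291.61017061  79.41088497 117.13881347] [179.90656309   0.32793508  -6.23606137] 60.57044752744758 [-1.88659322  0.53746112 -0.94861205]
[[ 258.05646759  -14.67088628]
 [ 257.71474841  117.46594299]
 [ 258.08583203 -172.18289887]]
```

View pics/w4.png

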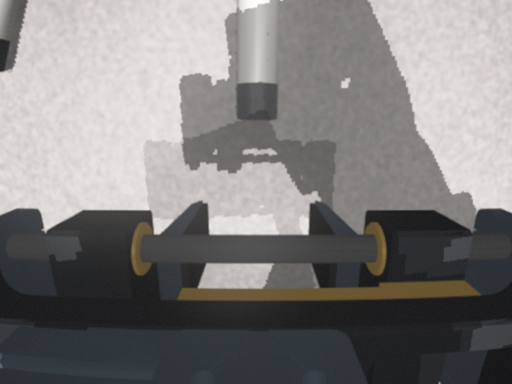

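Call:
{"method": "arm_command", "body": {
  "series": [0.05,-0.005,0,0,0,0,0.07,-0.007,0,0,0,0,0.0725,-0.007,-0.05,0,0,0,0,0,-0.05,0,0,0,0,0,0,0,0,0,0,0,0,0,0,0]
}}

```text
time_s: 9.25
ee_pos: [375.1, 72.2, 77.1]
ee_rot: [179.9, 0.2, -6.3]
force: [-0.1, -0.4, 0.3]
gripper_width: 60.2
```

Good: right over the cap. Descend and grip.

Call:
{"method": "arm_command", "body": {
  "series": [0,0,-0.05,0,0,0,0,0,-0.05,0,0,0,0,0,-0.04,0,0,0,0,0,-0.01,0,0,0,0,0,0,0,0,0,0,0,0,0,0,0]
}}

```text
time_s: 9.75
ee_pos: [376.0, 72.6, 18.7]
ee_rot: [-180.0, -0.1, -6.3]
force: [0.3, -0.1, 0.1]
gripper_width: 60.2
```

Call:
{"method": "arm_command", "body": {
  "series": [0,0,0,0,0,0,0,0,0,0,0,0,0,0,0,0,0,0,0,0,0,0,0,0,0,0,0,0,0,0],
  "hand": 0,
  "newtons": 30
}}

```text
time_s: 10.17
ee_pos: [375.6, 72.5, 18.2]
ee_rot: [-180.0, -0.1, -6.3]
force: [-0.1, -0.7, 3.3]
gripper_width: 33.4
```

Call:
{"method": "arm_command", "body": {
  "series": [0,0,0.02,0,0,0,0,0,0.035,0,0,0,0,0,0.0225,0,0,0,0,0,0,0,0,0,0,0,0,0,0,0]
}}

```text
time_s: 10.58
ee_pos: [375.4, 72.5, 48.9]
ee_rot: [-180.0, -0.0, -6.3]
force: [-0.1, 0.2, -0.4]
gripper_width: 33.7
```

```bash
python3 - <<'E'
from h import *
st=env.state(); print(st["time_s"],st["ee_pos"],st["ee_rot"],st["gripper_width"],st["force"])
f=grab_frame("wrist"); cv2.imwrite("pics/w5.png",f["frame"][:,:,::-1])
f=grab_frame("scene"); cv2.imwrite("pics/s5.png",cv2.resize(f["frame"][100:300,180:420,::-1],None,fx=3,fy=3,interpolation=2))
E
```

```text
10.5833 [375.38284328  72.46954575  48.87382874] [-1.79992192e+02 -4.02080505e-02 -6.31884722e+00] 33.731515451520345 [-0.06836524  0.17182934 -0.37845712]
```

View pics/w5.png

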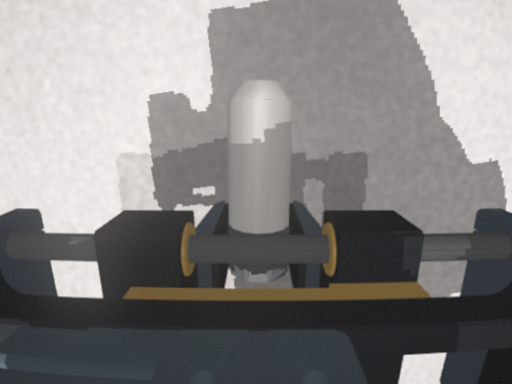

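View pics/s5.png

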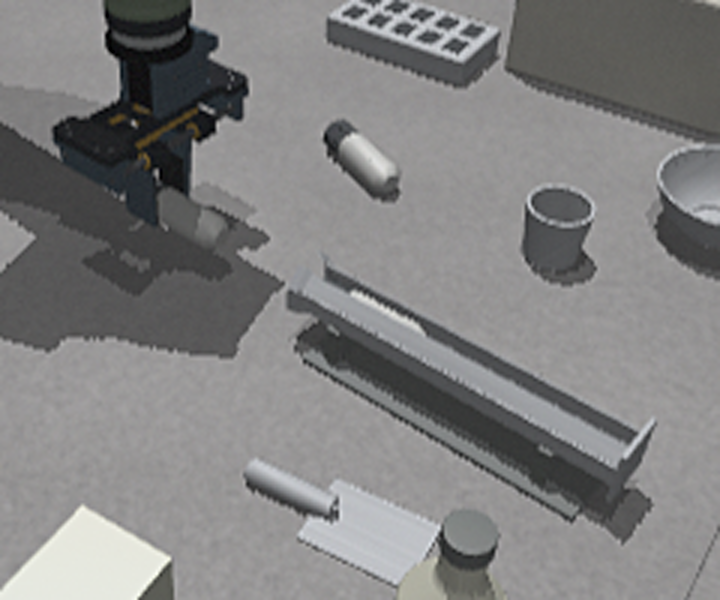

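Call:
{"method": "arm_command", "body": {
  "series": [0.0447,-0.005,0,0,0,0,0.0447,-0.005,0,0,0,0,0.0447,-0.005,0,0,0,0,0.0447,-0.005,0,0,0,0,0.0447,-0.005,0,0,0,0,0,0,0,0,0,0,0,0,0,0,0,0]
}}

```text
time_s: 11.27
ee_pos: [464.3, 62.3, 47.9]
ee_rot: [180.0, 0.1, -6.3]
force: [-1.2, 0.1, -0.3]
gripper_width: 33.5
```

```bash
python3 - <<'E'
from h import *
st=env.state(); print(st["time_s"],st["ee_pos"],st["ee_rot"],st["gripper_width"],st["force"])
f=grab_frame("wrist"); crop(f["frame"],150,0,220,220,3,"pics/w6.png")
f=grab_frame("scene"); crop(f["frame"],220,120,120,100,6,"pics/s6.png")
E
```

```text
11.2667 [464.32497167  62.30596491  47.85969094] [ 1.79970255e+02  1.22881905e-01 -6.34078210e+00] 33.49874400715561 [-1.18470904  0.08581978 -0.29522378]
```

View pics/w6.png

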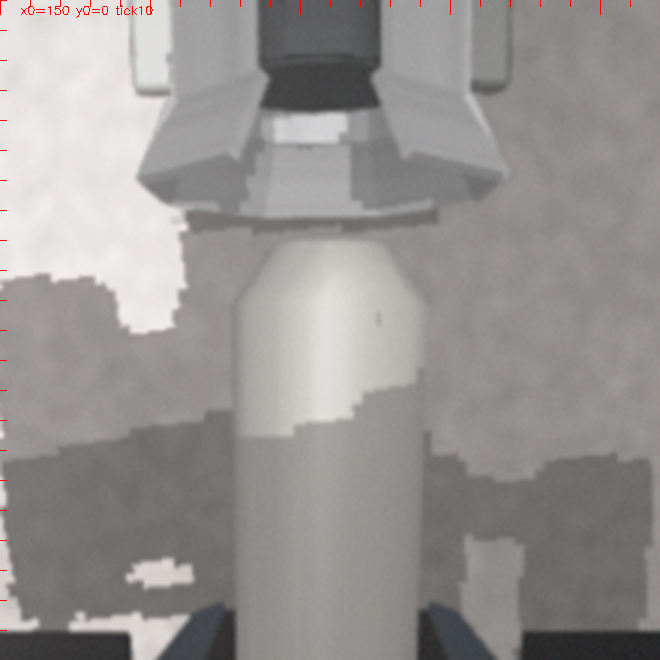

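View pics/s6.png

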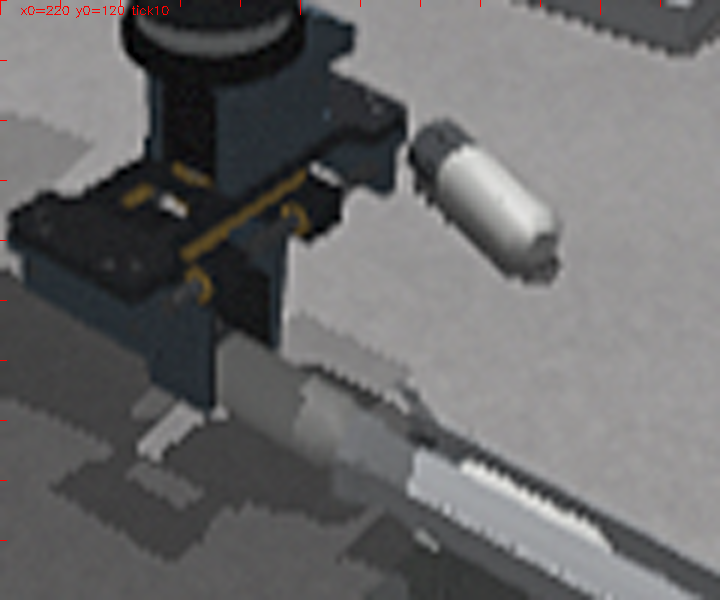

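Call:
{"method": "arm_command", "body": {
  "series": [0.0149,0.00135,0,0,0,0,0.0149,-0.00165,0,0,0,0,0.0149,-0.00165,0,0,0,0,0.0149,-0.00165,0,0,0,0,0.0149,-0.00165,0,0,0,0,0.0149,-0.00165,0,0,0,0,0.0149,-0.00165,0,0,0,0,0.0149,-0.00165,0,0,0,0,0.0149,-0.00165,0,0,0,0,0.0149,-0.00165,0,0,0,0,0,0,0,0,0,0]
}}

```text
time_s: 12.28
ee_pos: [526.1, 57.0, 48.9]
ee_rot: [-180.0, -0.1, -6.3]
force: [-0.5, -0.0, 0.1]
gripper_width: 33.5
```

```bash
python3 - <<'E'
from h import *
st=env.state(); print(st["time_s"],st["ee_pos"],st["ee_rot"],st["gripper_width"],st["force"])
f=grab_frame("wrist"); crop(f["frame"],150,0,220,220,3,"pics/w7.png")
f=grab_frame("scene"); crop(f["frame"],220,120,120,100,6,"pics/s7.png")
E
```

```text
12.2833 [526.0891996   56.95299641  48.86125382] [-1.79988481e+02 -1.14788383e-01 -6.32552143e+00] 33.50604580701182 [-0.47131735 -0.04235478  0.14608497]
```

View pics/w7.png

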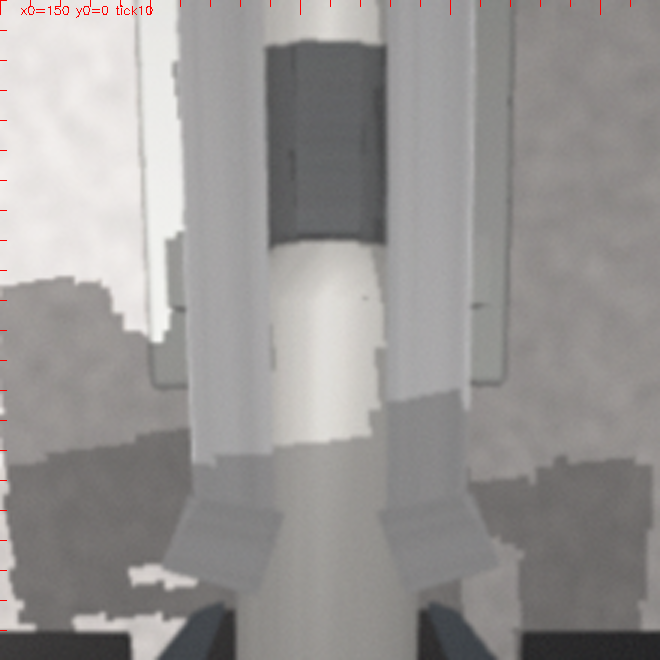

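View pics/s7.png

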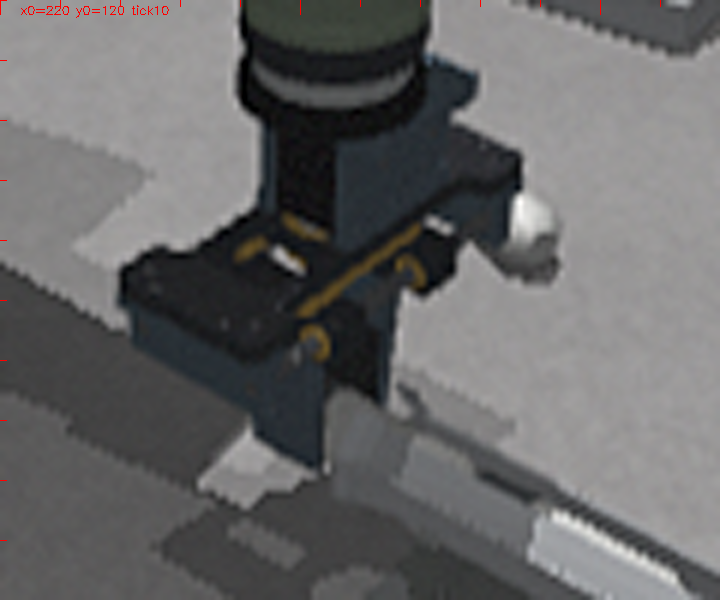

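Call:
{"method": "arm_command", "body": {
  "series": [0.0075,-0.0008,0,0,0,0,0.0075,-0.0008,0,0,0,0,0.0075,-0.0008,0,0,0,0,0,0,0,0,0,0,0,0,0,0,0,0]
}}

```text
time_s: 12.8
ee_pos: [533.6, 56.1, 48.8]
ee_rot: [180.0, -0.0, -6.3]
force: [0.5, 0.4, -1.0]
gripper_width: 33.5
```

Call:
{"method": "arm_command", "body": {
  "series": [0.005,-0.0005,0,0,0,0,0.005,-0.0005,0,0,0,0,0,0,0,0,0,0]
}}

```text
time_s: 13.05
ee_pos: [537.7, 55.7, 48.8]
ee_rot: [-180.0, -0.0, -6.3]
force: [0.8, 1.0, -0.5]
gripper_width: 33.7
```

Call:
{"method": "arm_command", "body": {
  "series": [0.004,-0.0004,0,0,0,0,0.003,-0.0003,0,0,0,0,0,0,-0.004,0,0,0,0,0,0,0,0,0]
}}

```text
time_s: 13.38
ee_pos: [538.2, 55.5, 47.1]
ee_rot: [180.0, 0.2, -6.3]
force: [-4.5, 1.0, 2.8]
gripper_width: 33.5
```

```bash
python3 - <<'E'
from h import *
st=env.state(); print(st["time_s"],st["ee_pos"],st["ee_rot"],st["gripper_width"],st["force"])
f=grab_frame("wrist"); crop(f["frame"],150,0,220,220,3,"pics/w8.png")
E
```

```text
13.3833 [538.22746658  55.50667681  47.09650705] [179.97034524   0.23397818  -6.30464192] 33.4610254012261 [-4.52940381  0.99145751  2.79210197]
```

View pics/w8.png

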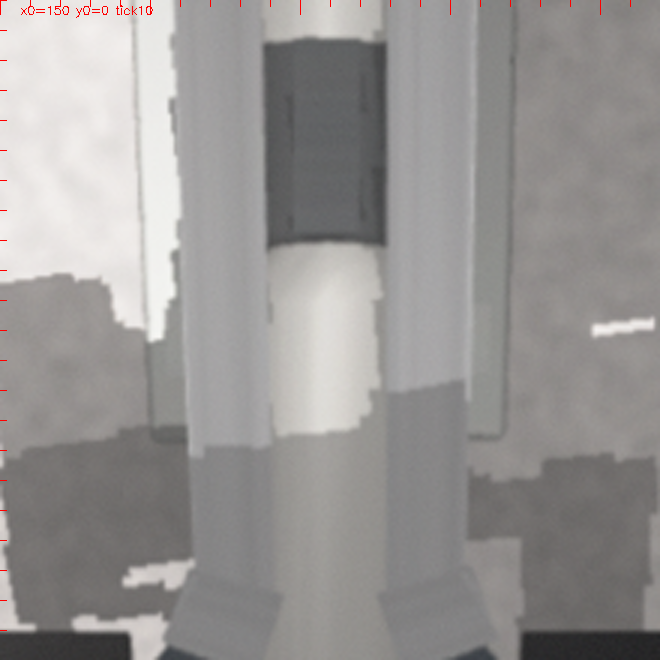

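Call:
{"method": "arm_command", "body": {
  "series": [0,0,0,0,0,0,0,0,0,0,0,0,0,0,0,0,0,0,0,0,0,0,0,0],
  "hand": 0.5
}}

```text
time_s: 13.77
ee_pos: [538.1, 54.6, 46.7]
ee_rot: [179.9, 0.2, -6.3]
force: [-4.5, -2.5, 0.6]
gripper_width: 45.4
```

```bash
python3 - <<'E'
from h import *
st=env.state(); print(st["time_s"],st["ee_pos"],st["ee_rot"],st["gripper_width"],st["force"])
f=grab_frame("wrist"); crop(f["frame"],150,0,220,220,3,"pics/w9.png")
f=grab_frame("scene"); crop(f["frame"],220,120,120,100,6,"pics/s9.png")
E
```

```text
13.7667 [538.11910528  54.60279591  46.70720355] [179.87746266   0.24535783  -6.27188601] 45.42086677983324 [-4.5438192  -2.49598032  0.57542292]
```

View pics/s9.png

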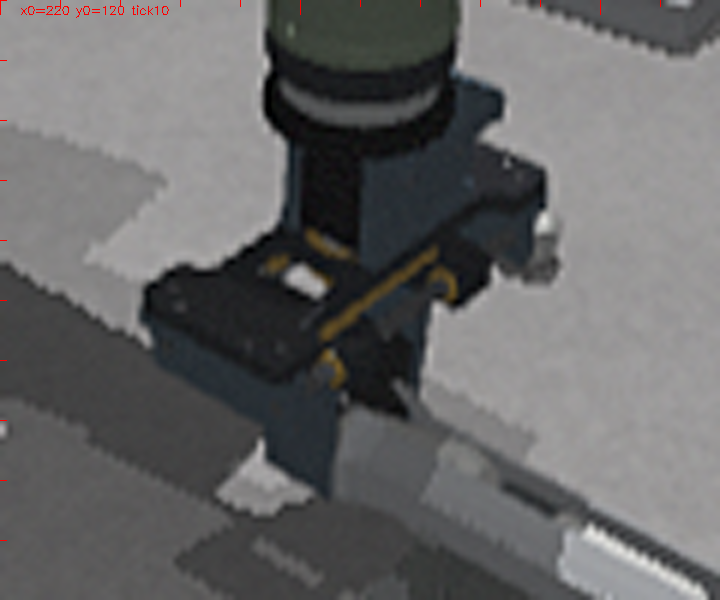

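View pics/w9.png

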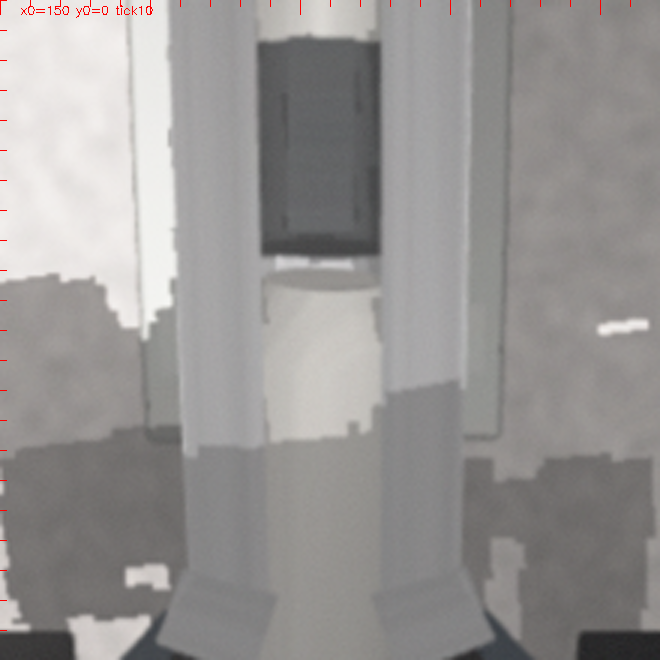

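Call:
{"method": "arm_command", "body": {
  "series": [-0.0175,0.004,-0.004,0,0,0,-0.018,0.002,-0.005,0,0,0]
}}

```text
time_s: 14.03
ee_pos: [526.8, 58.0, 43.8]
ee_rot: [-180.0, -0.2, -6.3]
force: [0.3, 0.4, -1.0]
gripper_width: 45.8
```

Call:
{"method": "arm_command", "body": {
  "series": [0,0,0,0,0,0,0,0,0,0,0,0,0,0,0,0,0,0,0,0,0,0,0,0],
  "hand": 0
}}

```text
time_s: 14.37
ee_pos: [526.0, 57.9, 43.7]
ee_rot: [-180.0, -0.0, -6.3]
force: [-0.7, 0.8, 0.2]
gripper_width: 33.5
```

```bash
python3 - <<'E'
from h import *
st=env.state(); print(st["time_s"],st["ee_pos"],st["ee_rot"],st["gripper_width"],st["force"])
f=grab_frame("wrist"); crop(f["frame"],150,0,220,220,3,"pics/w10.png")
f=grab_frame("scene"); crop(f["frame"],220,120,120,100,6,"pics/s10.png")
E
```

```text
14.3667 [526.03875004  57.93724913  43.68153902] [-1.79993733e+02 -8.79064052e-03 -6.32062916e+00] 33.51658088017029 [-0.683706    0.77349697  0.21945895]
```

View pics/s10.png

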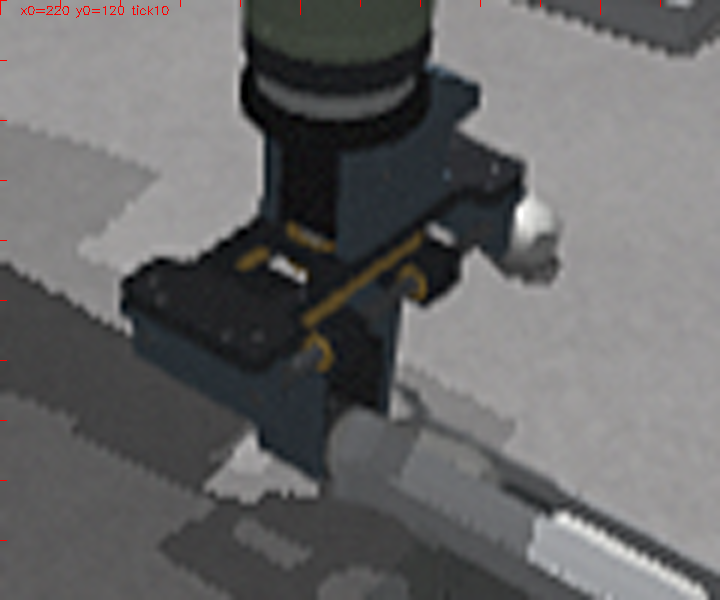

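View pics/w10.png

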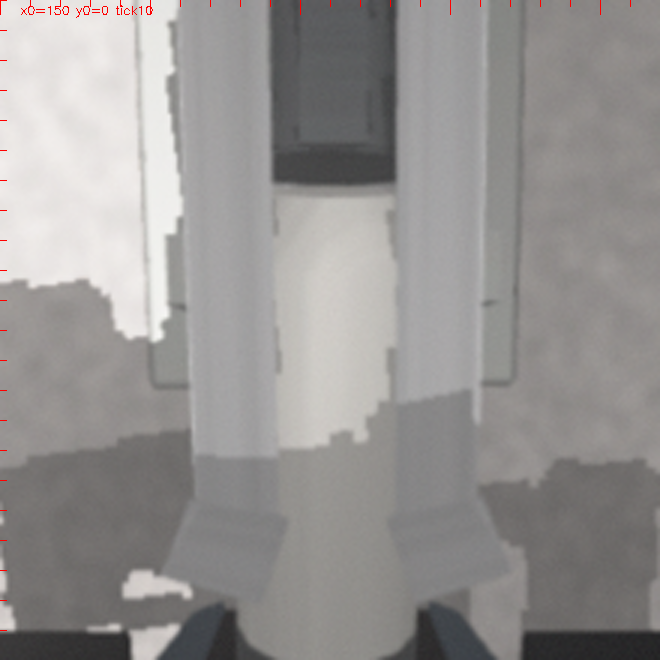

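Call:
{"method": "arm_command", "body": {
  "series": [0,-0.0015,0.004,0,0,0,0,-0.0015,0.005,0,0,0,0,0,0,0,0,0]
}}

```text
time_s: 14.72
ee_pos: [525.2, 56.6, 46.8]
ee_rot: [180.0, 0.1, -6.3]
force: [-0.7, 2.0, -4.6]
gripper_width: 33.6
```

```bash
python3 - <<'E'
from h import *
st=env.state(); print(st["time_s"],st["ee_pos"],st["ee_rot"],st["gripper_width"],st["force"],st["torque"])
f=grab_frame("wrist"); crop(f["frame"],150,0,220,220,3,"pics/w11.png")
E
```

```text
14.7167 [525.18225374  56.64783469  46.83216919] [ 1.79991997e+02  1.05394318e-01 -6.32043300e+00] 33.56066492234429 [-0.66487216  2.03537085 -4.64313208] [0.23740933 0.36287335 0.05451709]
```

View pics/w11.png

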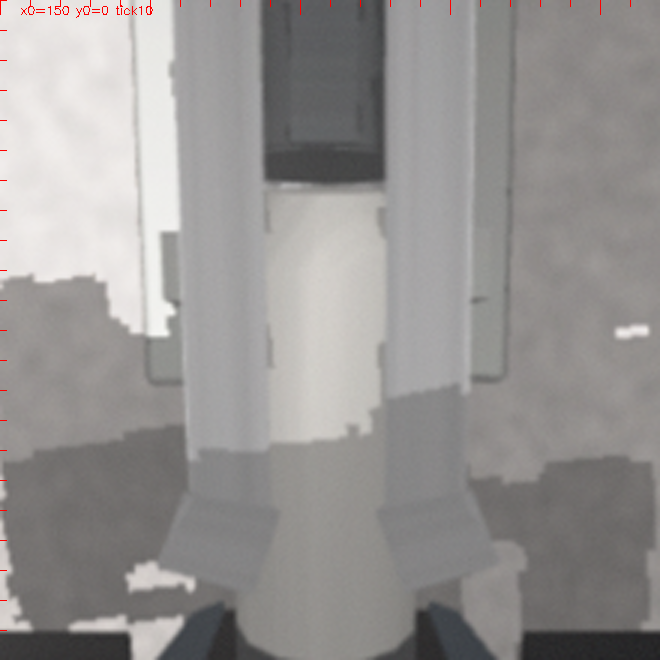

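Call:
{"method": "arm_command", "body": {
  "series": [0,0,0,0.005,0.044,0,0,0,0,0.005,0.044,0,0,0,0,0,0,0,0.0075,-0.0008,0,0,0,0,0.0075,-0.0008,0,0,0,0,0,0,0,0,0,0]
}}

```text
time_s: 15.27
ee_pos: [531.3, 55.9, 47.5]
ee_rot: [180.0, 4.0, -6.3]
force: [-3.1, -0.3, 4.4]
gripper_width: 33.6
```

```bash
python3 - <<'E'
from h import *
st=env.state(); print(st["time_s"],st["ee_pos"],st["ee_rot"],st["gripper_width"],st["force"],st["torque"])
f=grab_frame("wrist"); crop(f["frame"],150,0,220,220,3,"pics/w12.png")
E
```

```text
15.2667 [531.27483408  55.88400855  47.48395608] [179.98808108   4.04990333  -6.31754366] 33.64223088244137 [-3.06235385 -0.34692506  4.35710072] [ 0.05746495  0.5642774  -0.02591019]
```

View pics/w12.png

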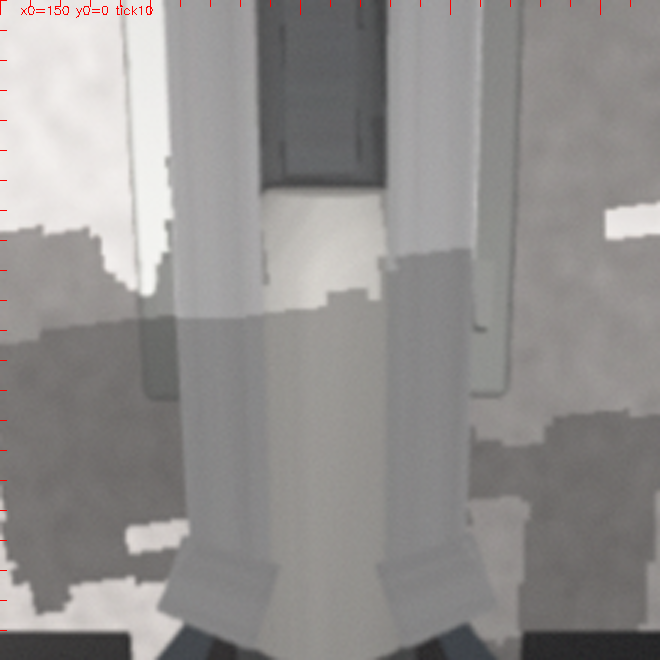

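Call:
{"method": "arm_command", "body": {
  "series": [0.0075,-0.0008,0,0,0,0,0.006,-0.0007,-0.002,0,0,0,0,0,0,0,0,0]
}}

```text
time_s: 15.57
ee_pos: [533.6, 55.5, 46.9]
ee_rot: [180.0, 4.4, -6.3]
force: [-10.7, 0.8, 12.1]
gripper_width: 33.7
```

Call:
{"method": "arm_command", "body": {
  "series": [0,0,0,0,0,0,0,0,0,0,0,0,0,0,0,0,0,0],
  "hand": 0.45
}}

```text
time_s: 15.82
ee_pos: [537.2, 55.1, 46.3]
ee_rot: [180.0, 4.0, -6.3]
force: [-2.3, -1.1, 1.3]
gripper_width: 41.2
```

```bash
python3 - <<'E'
from h import *
st=env.state(); print(st["time_s"],st["ee_pos"],st["ee_rot"],st["gripper_width"],st["force"],st["torque"])
f=grab_frame("wrist"); crop(f["frame"],150,0,220,220,3,"pics/w13.png")
E
```

```text
15.8167 [537.16754265  55.11154032  46.3430869 ] [179.97826011   3.97824983  -6.29678591] 41.20843465625214 [-2.31669454 -1.14706178  1.32464848] [-0.13984561  0.41781475  0.04647176]
```

View pics/w13.png

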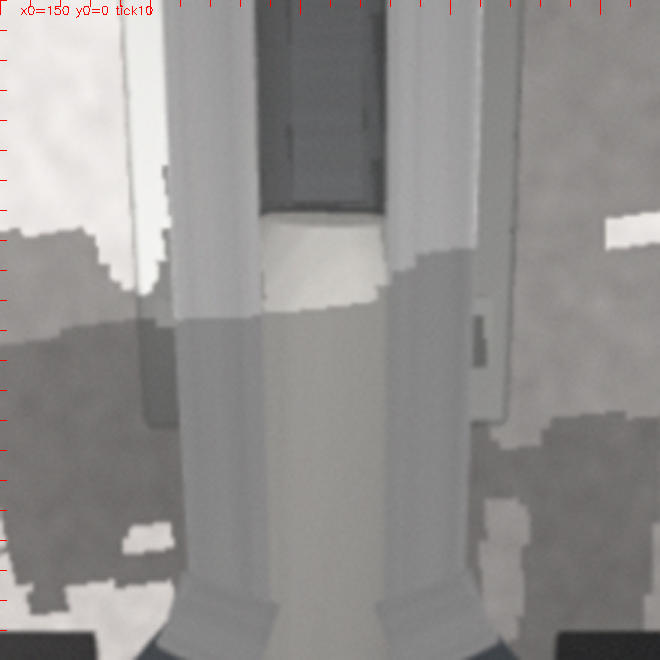

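```bash
python3 - <<'E'
from h import *
st=env.state()
c=cam("wrist",grab_frame("wrist"),st)
p=lambda x,y:(150+x/3,y/3)
d=np.array([.994,-.11,0])
for n,q,z in [("nose",p(323,217),58),("firsttail",p(323,212),62),("rimtopL",p(230,635),77),("rimtopR",p(418,640),77),("flare root L",p(185,580),60)]:
    X=back(c,q,z)[0]; print(n,X,(X-[556,52.5,0])@d)
E
```

```text
nose [623.21942945  47.16609339  58.        ] 67.40284259566191
firsttail [623.65484953  47.11045412  62.        ] 67.84177048141953
rimtopL [564.54802302  67.68364903  77.        ] 6.826533485979738
rimtopR [560.65527659  39.57744582  77.        ] 6.048825886659617
flare root L [568.57144017  76.47350205  60.        ] 9.85892630660284
```

Call:
{"method": "arm_command", "body": {
  "series": [-0.0149,0.0016,-0.002,-0.005,-0.044,0,-0.0149,0.0016,-0.004,-0.005,-0.044,0,0,0,0,0,0,0]
}}

```text
time_s: 16.17
ee_pos: [523.8, 56.9, 43.7]
ee_rot: [180.0, 0.0, -6.3]
force: [-0.3, -0.8, -0.5]
gripper_width: 40.5
```

Call:
{"method": "arm_command", "body": {
  "series": [0,0,0,0,0,0,0,0,0,0,0,0,0,0,0,0,0,0],
  "hand": 0
}}

```text
time_s: 16.42
ee_pos: [526.6, 56.8, 44.2]
ee_rot: [-180.0, -0.1, -6.3]
force: [0.1, 1.5, 0.6]
gripper_width: 34.2
```

```bash
python3 - <<'E'
from h import *
st=env.state(); print(st["time_s"],st["ee_pos"],st["ee_rot"],st["gripper_width"],st["force"],st["torque"])
f=grab_frame("wrist"); crop(f["frame"],150,0,220,220,3,"pics/w14.png")
f=grab_frame("scene"); crop(f["frame"],220,120,120,100,6,"pics/s14.png")
E
```

```text
16.4167 [526.57814361  56.80321053  44.19156751] [-1.79975392e+02 -5.95787271e-02 -6.32860221e+00] 34.150921096140216 [0.10367056 1.52358631 0.63546346] [ 0.08815544  0.10269966 -0.01598468]
```

View pics/w14.png

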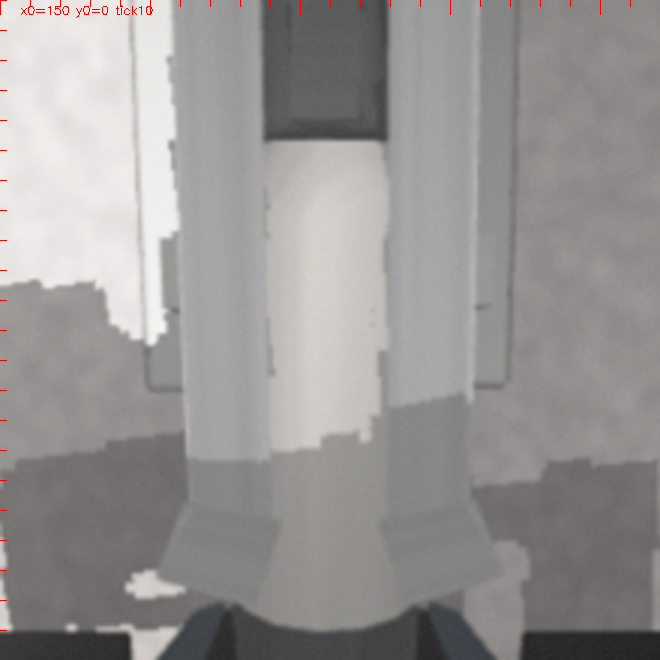

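View pics/s14.png

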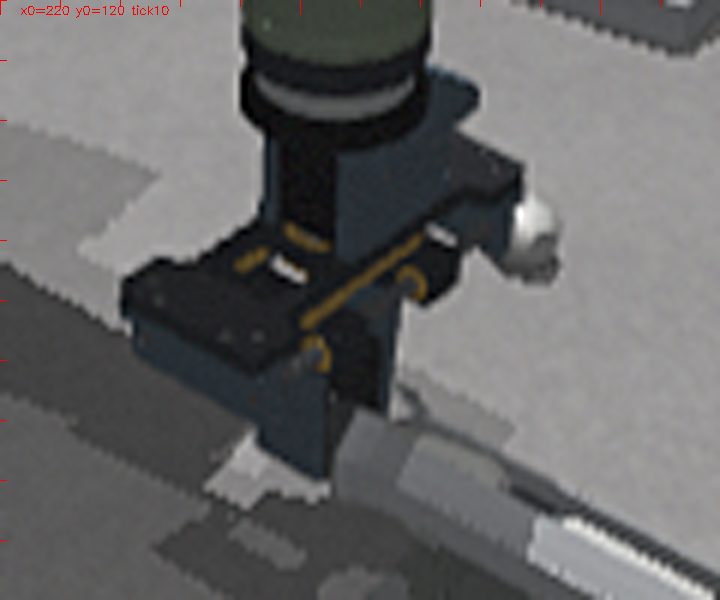

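Call:
{"method": "arm_command", "body": {
  "series": [0,0,0.003,0.004,0.033,0,0,0,0.003,0.004,0.033,0,0.0075,-0.0008,0,0,0,0,0.0075,-0.0008,0,0,0,0,0.0075,-0.0008,0,0,0,0,0.005,-0.0006,0,0,0,0,0,0,0,0,0,0]
}}

```text
time_s: 17.1
ee_pos: [533.8, 55.5, 46.6]
ee_rot: [180.0, 3.3, -6.3]
force: [-7.8, 0.3, 8.7]
gripper_width: 33.8
```

Call:
{"method": "arm_command", "body": {
  "series": [0,0,0,0,0,0,0,0,0,0,0,0,0,0,0,0,0,0],
  "hand": 0.45
}}

```text
time_s: 17.35
ee_pos: [537.1, 55.4, 46.3]
ee_rot: [-180.0, 2.9, -6.3]
force: [0.2, -0.2, 0.4]
gripper_width: 40.9
```

```bash
python3 - <<'E'
from h import *
st=env.state(); print(st["time_s"],st["ee_pos"],st["ee_rot"],st["gripper_width"],st["force"],st["torque"])
f=grab_frame("wrist"); crop(f["frame"],150,0,220,220,3,"pics/w15.png")
E
```

```text
17.35 [537.1238886   55.38928927  46.3469115 ] [-179.97061472    2.89496946   -6.30831325] 40.929752145046166 [ 0.18417443 -0.15427342  0.40669892] [0.02090614 0.03004946 0.05226844]
```

View pics/w15.png

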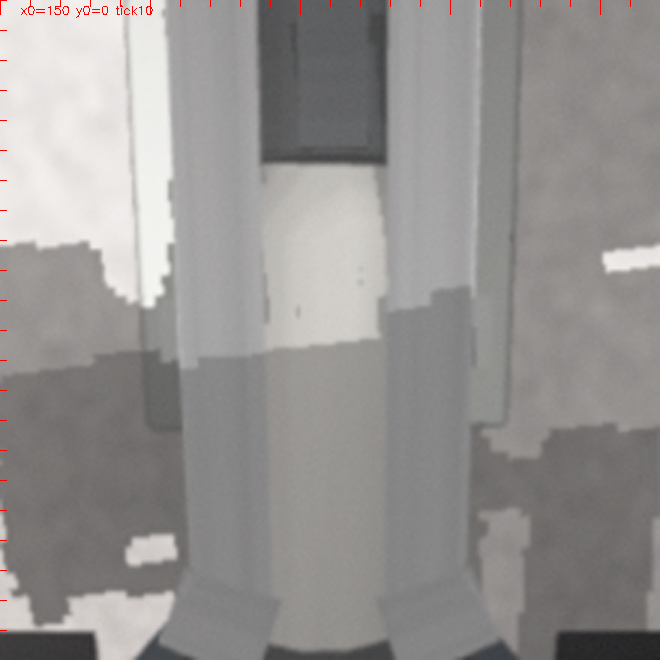

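Call:
{"method": "arm_command", "body": {
  "series": [0,0,0,0,0,0,-0.035,0.0039,0,-0.004,-0.033,0,-0.035,0.0039,0,-0.004,-0.033,0,-0.035,0.0039,0,0,0,0,0,0,0,0,0,0],
  "hand": 0.55
}}

```text
time_s: 17.82
ee_pos: [491.2, 60.2, 46.1]
ee_rot: [180.0, 0.2, -6.3]
force: [-0.2, 0.4, -0.0]
gripper_width: 50.2
```

Call:
{"method": "arm_command", "body": {
  "series": [0,0,0,0,0,0,0,0,0,0,0,0,0,0,0,0,0,0,0,0,0,0,0,0,0,0,0,0,0,0,0,0,0,0,0,0],
  "hand": 0
}}

```text
time_s: 18.32
ee_pos: [494.8, 60.1, 46.3]
ee_rot: [180.0, -0.0, -6.3]
force: [0.9, 0.3, -0.4]
gripper_width: 13.0
```

```bash
python3 - <<'E'
from h import *
st=env.state(); print(st["time_s"],st["ee_pos"],st["ee_rot"],st["gripper_width"],st["force"],st["torque"])
f=grab_frame("wrist"); crop(f["frame"],150,0,220,220,3,"pics/w16.png")
f=grab_frame("scene"); crop(f["frame"],220,120,120,100,6,"pics/s16.png")
E
```

```text
18.3167 [494.79577927  60.05499204  46.25279716] [ 1.79993498e+02 -5.91324571e-03 -6.32239250e+00] 12.963660189115222 [ 0.94147304  0.2863166  -0.41638466] [-0.00189696  0.00728359 -0.00043979]
```

View pics/w16.png

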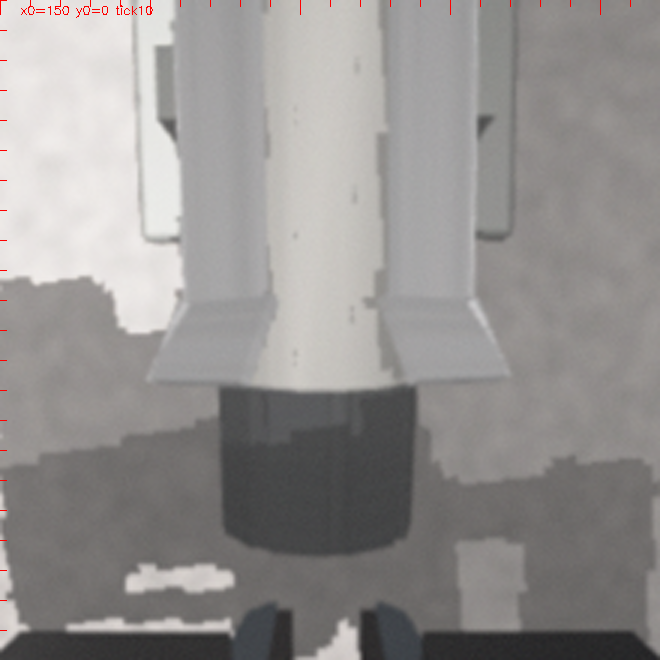

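View pics/s16.png

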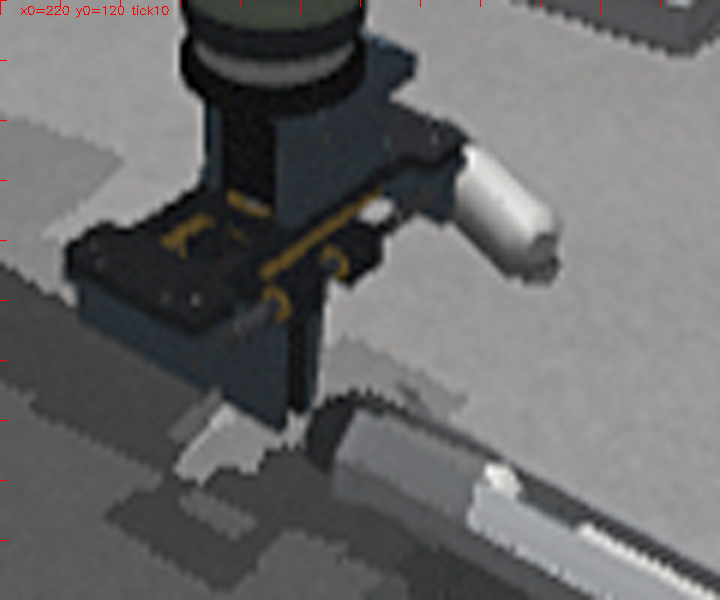

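Call:
{"method": "arm_command", "body": {
  "series": [0,0,0,0,0,0,0,0,0,0,0,0,0.0124,-0.0014,0,0,0,0,0.0124,-0.0014,0,0,0,0,0.0124,-0.0014,0,0,0,0,0.0124,-0.0014,0,0,0,0,0.0124,-0.0014,0,0,0,0,0.0124,-0.0014,0,0,0,0,0.0124,-0.0014,0,0,0,0,0.0124,-0.0014,0,0,0,0,0,0,0,0,0,0]
}}

```text
time_s: 19.33
ee_pos: [536.0, 55.6, 46.4]
ee_rot: [-180.0, -0.2, -6.3]
force: [0.2, -0.6, -0.8]
gripper_width: 0.6
```

Call:
{"method": "arm_command", "body": {
  "series": [-0.02,0.0022,0,0,0,0,-0.04,0.0044,0.04,0,0,0,-0.04,0.0044,0.08,0,0,0,0,0,0,0,0,0,0,0,0,0,0,0]
}}

```text
time_s: 19.75
ee_pos: [494.6, 60.3, 95.9]
ee_rot: [-180.0, -0.3, -6.3]
force: [0.1, 0.1, -0.9]
gripper_width: 0.6
```

```bash
python3 - <<'E'
from h import *
st=env.state(); print(st["time_s"],st["ee_pos"],st["ee_rot"],st["gripper_width"],st["force"],st["torque"])
f=grab_frame("wrist"); cv2.imwrite("pics/w17.png",f["frame"][:,:,::-1])
np.save("w17.npy",np.r_[st["ee_pos"],st["ee_rot"]])
f=grab_frame("top"); crop(f["frame"],145,190,50,45,12,"pics/t17.png")
E
```

```text
19.75 [494.56577316  60.26805311  95.93441905] [-179.95410759   -0.2564       -6.29331684] 0.6328508474600818 [ 0.06442677  0.08653359 -0.91028688] [ 0.00894556 -0.0059603  -0.03145073]
```

View pics/w17.png

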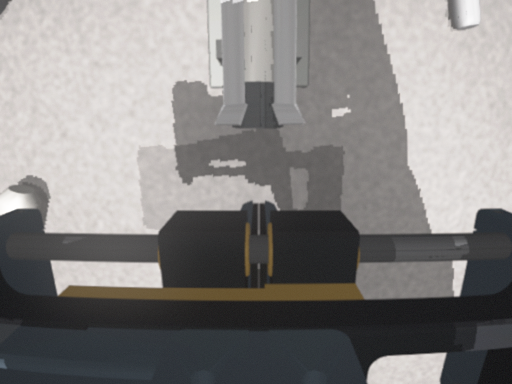

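View pics/t17.png

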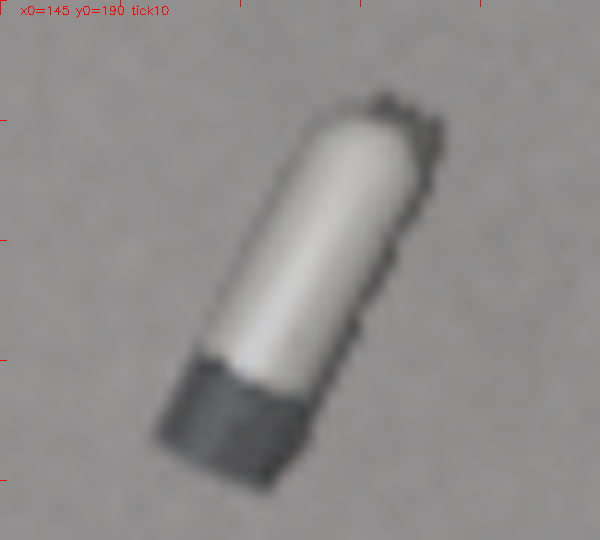

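Call:
{"method": "arm_command", "body": {
  "series": [-0.028,0.0678,0.005,0,0,-0.0404,-0.028,0.0678,0.005,0,0,-0.0404,-0.028,0.0678,0.005,0,0,-0.0404,-0.028,0.0678,0.005,0,0,-0.0404,-0.028,0.0678,0.005,0,0,-0.0404,-0.028,0.0678,0.005,0,0,-0.0404,-0.028,0.0678,0.005,0,0,-0.0404,-0.028,0.0678,0.005,0,0,-0.0404,-0.028,0.0678,0.005,0,0,-0.0404,-0.028,0.0678,0.005,0,0,-0.0404,0,0,0,0,0,0,0,0,0,0,0,0],
  "hand": 0.66
}}

```text
time_s: 20.85
ee_pos: [394.4, 312.9, 111.9]
ee_rot: [-178.8, 2.0, -22.6]
force: [-0.3, 0.3, 0.5]
gripper_width: 60.7
```

```bash
python3 - <<'E'
from h import *
st=env.state(); print(st["time_s"],st["ee_pos"],st["ee_rot"],st["gripper_width"],st["force"],st["torque"])
f=grab_frame("wrist"); crop(f["frame"],150,0,220,200,3,"pics/w18.png")
c=cam("wrist",f,st)
print((proj(c,[[430,310,17],[524.6,266.9,17]])-[150,0])*3)
np.save("w18.npy",np.r_[st["ee_pos"],st["ee_rot"]])
f=grab_frame("top"); crop(f["frame"],215,85,80,115,5,"pics/t18.png")
E
```

```text
20.85 [394.35248936 312.85652799 111.89115474] [-178.75321921    2.01897212  -22.64488642] 60.683373797395085 [-0.25471765  0.25003136  0.52004115] [ 0.05148507  0.03191143 -0.02599133]
[[296.79454014 449.87119033]
 [307.13933719  52.47400164]]
```

View pics/w18.png

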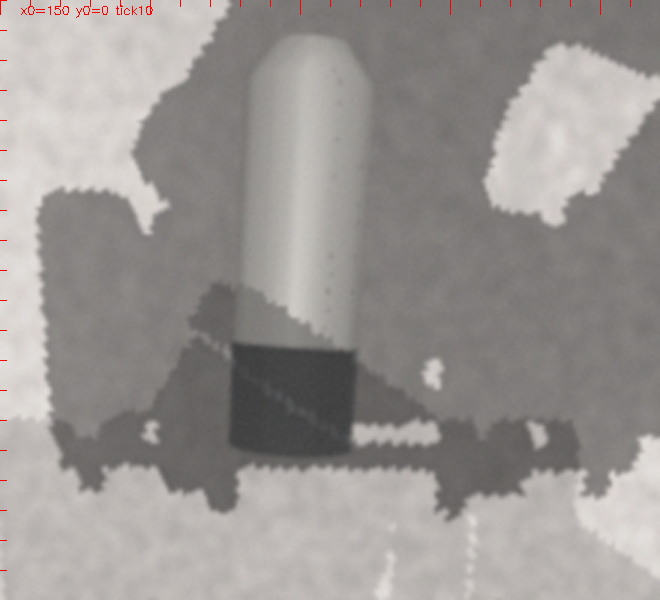

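View pics/t18.png

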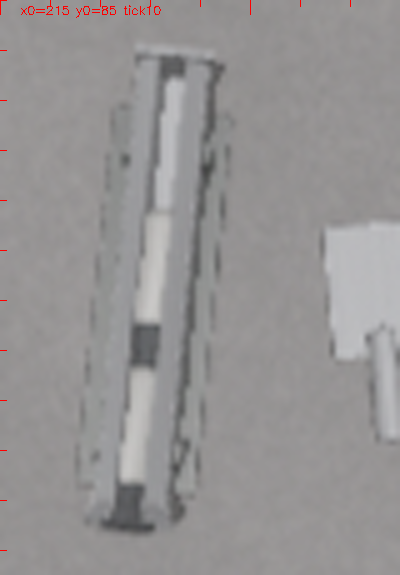

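```bash
python3 - <<'E'
from h import *
v=np.load("w18.npy"); st=dict(ee_pos=v[:3],ee_rot=v[3:])
c=cam("wrist",grab_frame("wrist"),st)
p=lambda x,y:(150+x/3,y/3)
for n,q,z in [("tail",p(291,455),17),("tailL",p(230,445),17),("tailR",p(352,452),17),("nose",p(308,36),17),("bodyL",p(243,260),17),("bodyR",p(362,260),17),("bodyL",p(250,80),17),("bodyR",p(373,90),17)]:
    print(n,back(c,q,z)[0])
print(env.state()["qpos"])
E
```

```text
tail [429.28150068 312.09716231  17.        ]
tailL [438.55579422 327.00025429  17.        ]
tailR [423.45706057 295.75820681  17.        ]
nose [528.21357582 265.13701049  17.        ]
bodyL [483.22370485 303.19801956  17.        ]
bodyR [470.75779654 273.5128062   17.        ]
bodyL [524.24877521 283.22194501  17.        ]
bodyR [509.45270456 254.65785774  17.        ]
[ 35.48954089  17.80218748 108.4676571    2.96222359  53.74507741
 146.50952753]
```

Call:
{"method": "arm_command", "body": {
  "series": [0,0,0,0,0,0.157,0,0,0,0,0,0.157,0,0,0,0,0,0.157,0,0,0,0,0,0.157,0,0,0,0,0,0.157,0,0,0,0,0,0.157,0,0,0,0,0,0.157,0,0,0,0,0,0.157,0,0,0,0,0,0.157,0,0,0,0,0,0.157,0,0,0,0,0,0.157,0,0,0,0,0,0.157,0,0,0,0,0,0.157,0,0,0,0,0,0.157,0,0,0,0,0,0.157,0,0,0,0,0,0.157,0,0,0,0,0,0.157,0,0,0,0,0,0.157,0,0,0,0,0,0.157,0,0,0,0,0,0.157]
}}

```text
time_s: 22.67
ee_pos: [394.7, 312.1, 112.8]
ee_rot: [-178.6, 2.0, 118.9]
force: [0.4, -0.2, 0.3]
gripper_width: 60.1
```

Call:
{"method": "arm_command", "body": {
  "series": [0,0,0,0,0,0.157,0,0,0,0,0,0.157,0,0,0,0,0,0.157,0,0,0,0,0,0.157,0,0,0,0,0,0,0,0,0,0,0,0]
}}

```text
time_s: 23.17
ee_pos: [394.6, 312.4, 112.9]
ee_rot: [-178.6, 2.0, 146.6]
force: [-0.7, 0.2, 0.8]
gripper_width: 60.4
```

```bash
python3 - <<'E'
from h import *
st=env.state(); print(st["ee_pos"],st["ee_rot"])
R0=Ro.from_euler('xyz',st["ee_rot"],degrees=True);R1=Ro.from_euler('xyz',[180,0,154.5],degrees=True)
print((R1*R0.inv()).as_rotvec(degrees=True)/45)
u=np.array([np.cos(np.radians(-25.5)),np.sin(np.radians(-25.5))]); print(np.array([430.5,311])+8.5*u)
E
```

```text
[394.58419025 312.37050911 112.91271538] [-178.61858572    2.01965012  146.63014737]
[0.04882632 0.02402016 0.17540007]
[438.17197492 307.34065568]
```

Call:
{"method": "arm_command", "body": {
  "series": [0.0545,-0.006,0,0.0245,0.012,0.0877,0.0545,-0.0065,0,0.0245,0.012,0.0877,0,0,-0.05,0,0,0,0,0,-0.05,0,0,0,0,0,0,0,0,0,0,0,0,0,0,0]
}}

```text
time_s: 23.67
ee_pos: [437.6, 307.3, 72.3]
ee_rot: [-179.9, -0.1, 154.6]
force: [0.4, 0.2, 0.2]
gripper_width: 60.1
```

```bash
python3 - <<'E'
from h import *
st=env.state(); print(st["time_s"],st["ee_pos"],st["ee_rot"],st["qpos"])
f=grab_frame("wrist"); cv2.imwrite("pics/w19.png",f["frame"][:,:,::-1])
f=grab_frame("scene"); crop(f["frame"],240,90,130,100,6,"pics/s19.png")
E
```

```text
23.6667 [437.57382345 307.33420289  72.29826517] [-1.79896015e+02 -7.92203900e-02  1.54601637e+02] [ 3.38412809e+01  2.31171730e+01  1.06934728e+02  1.94180638e-02
  5.00779735e+01 -3.07729062e+01]
```

View pics/w19.png

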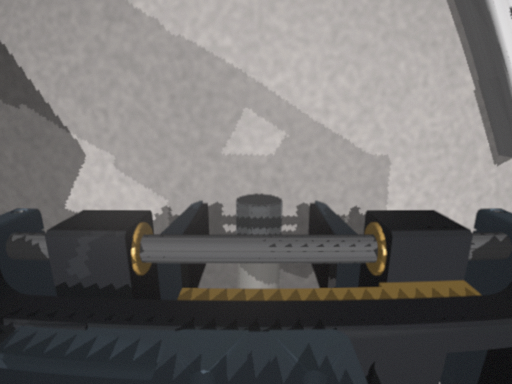

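View pics/s19.png

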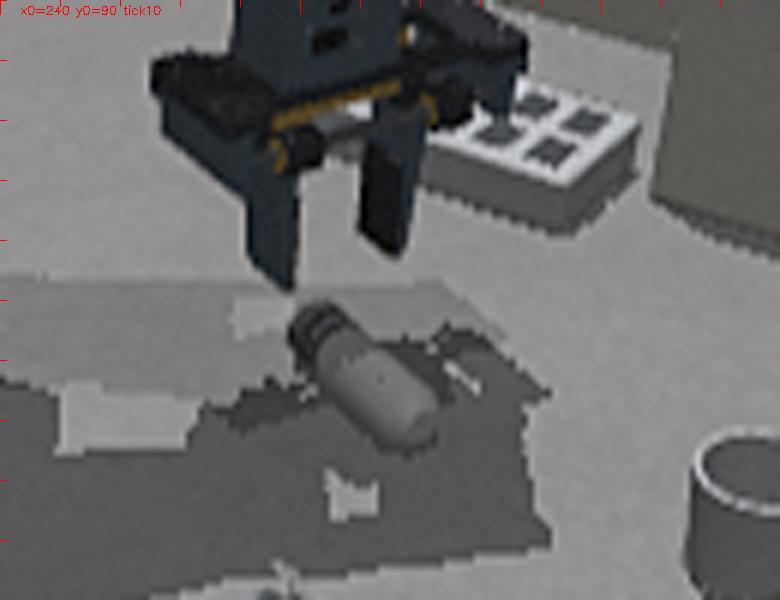

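Call:
{"method": "arm_command", "body": {
  "series": [0,0,-0.05,0,0,0,0,0,-0.05,0,0,0,0,0,-0.035,0,0,0,0,0,0,0,0,0,0,0,0,0,0,0]
}}

```text
time_s: 24.18
ee_pos: [438.2, 308.4, 19.7]
ee_rot: [179.9, 0.0, 154.7]
force: [-0.4, -0.7, 0.6]
gripper_width: 60.4
```

Call:
{"method": "arm_command", "body": {
  "series": [0,0,0,0,0,0,0,0,0,0,0,0,0,0,0,0,0,0,0,0,0,0,0,0,0,0,0,0,0,0],
  "hand": 0
}}

```text
time_s: 24.6
ee_pos: [438.3, 308.3, 19.8]
ee_rot: [179.9, 0.0, 154.7]
force: [-1.0, -0.1, 3.6]
gripper_width: 33.3
```

Call:
{"method": "arm_command", "body": {
  "series": [0,0,0.03,0,0,0,0,0,0.05,0,0,0,0,0,0.02,0,0,0,0,0,0,0,0,0,0,0,0,0,0,0]
}}

```text
time_s: 25.02
ee_pos: [438.1, 308.1, 59.0]
ee_rot: [179.9, 0.0, 154.7]
force: [-0.6, -0.2, -1.2]
gripper_width: 33.7
```

```bash
python3 - <<'E'
from h import *
st=env.state(); print(st["time_s"],st["ee_pos"],st["ee_rot"],st["gripper_width"],st["force"])
f=grab_frame("wrist"); cv2.imwrite("pics/w20.png",f["frame"][:,:,::-1])
c=cam("wrist",f,st); u=np.array([np.cos(np.radians(-25.4)),np.sin(np.radians(-25.4)),0])
for k in [4,6,8,10,12,14]: print(k,proj(c,[st["ee_pos"]-k*u+[0,0,-1]]))
f=grab_frame("scene"); crop(f["frame"],240,90,130,100,6,"pics/s20.png")
E
```

```text
25.0167 [438.06488258 308.10402306  59.02917087] [1.79936182e+02 1.17512286e-02 1.54733565e+02] 33.70356463049097 [-0.64972684 -0.20812591 -1.15933476]
4 [[256.42357111 228.1277478 ]]
6 [[256.42959522 224.86457413]]
8 [[256.43569028 221.58148722]]
10 [[256.44185682 218.27849304]]
12 [[256.44809538 214.95560158]]
14 [[256.45440649 211.61282699]]
```

View pics/w20.png

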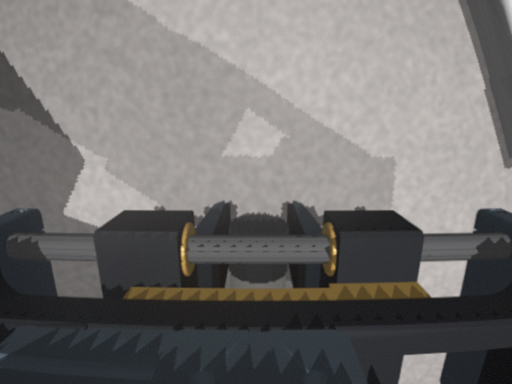

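View pics/s20.png

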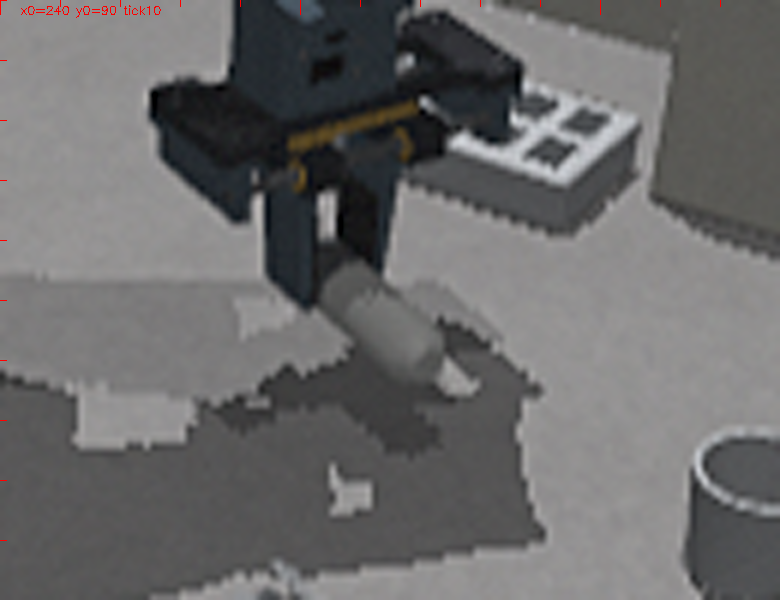

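Call:
{"method": "arm_command", "body": {
  "series": [0.0007,-0.0605,0,0,0,0.0422,0.0007,-0.0605,0,0,0,0.0422,0.0007,-0.0605,0,0,0,0.0422,0.0007,-0.0605,0,0,0,0.0422,0.0007,-0.0605,0,0,0,0.0422,0.0007,-0.0605,0,0,0,0.0422,0.0007,-0.0605,0,0,0,0.0422,0.0007,-0.0605,0,0,0,0.0422,0.0007,-0.0605,0,0,0,0.0422,0.0007,-0.0605,0,0,0,0.0422,0,0,0,0,0,0,0,0,-0.02,0,0,0,0,0,0,0,0,0]
}}

```text
time_s: 26.2
ee_pos: [439.8, 66.2, 49.4]
ee_rot: [180.0, -0.2, 173.7]
force: [-0.2, -0.1, -1.5]
gripper_width: 33.9
```

```bash
python3 - <<'E'
from h import *
st=env.state(); print(st["time_s"],st["ee_pos"],st["ee_rot"],st["gripper_width"],st["force"])
f=grab_frame("wrist"); cv2.imwrite("pics/w21.png",f["frame"][:,:,::-1])
f=grab_frame("scene"); crop(f["frame"],210,120,120,100,6,"pics/s21.png")
f=grab_frame("top"); crop(f["frame"],205,120,80,115,5,"pics/t21.png")
E
```

```text
26.2 [439.77374983  66.1866696   49.4153679 ] [ 1.79991751e+02 -1.73134457e-01  1.73675058e+02] 33.90105090400834 [-0.20363739 -0.11388796 -1.49759756]
```

View pics/s21.png

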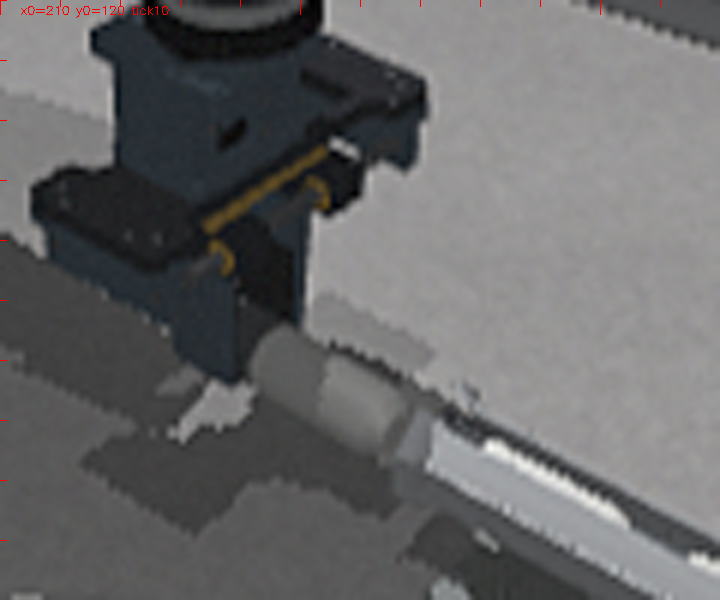

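View pics/t21.png

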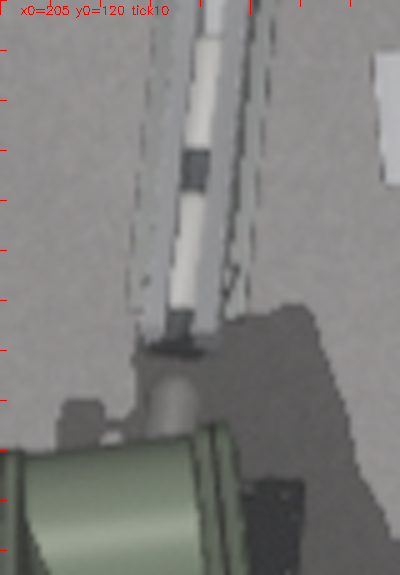

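Call:
{"method": "arm_command", "body": {
  "series": [0.0149,-0.00165,0,0,0,0,0.0149,-0.00165,0,0,0,0,0.0149,-0.00165,0,0,0,0,0.0149,-0.00165,0,0,0,0,0.0149,-0.00165,0,0,0,0,0.0149,-0.00165,0,0,0,0,0.0149,-0.00165,0,0,0,0,0,0,0,0,0,0]
}}

```text
time_s: 27.02
ee_pos: [484.4, 61.4, 51.1]
ee_rot: [179.9, 0.1, 173.7]
force: [0.4, 0.2, -2.1]
gripper_width: 33.9
```

```bash
python3 - <<'E'
from h import *
st=env.state(); print(st["time_s"],st["ee_pos"],st["ee_rot"],st["gripper_width"],st["force"])
f=grab_frame("scene"); crop(f["frame"],210,120,120,100,6,"pics/s22.png")
f=grab_frame("top"); crop(f["frame"],205,120,80,115,5,"pics/t22.png")
E
```

```text
27.0167 [484.44959835  61.36263343  51.10017553] [1.79949441e+02 1.17775854e-01 1.73708215e+02] 33.856706632228246 [ 0.3984699   0.24679583 -2.05977832]
```

View pics/s22.png

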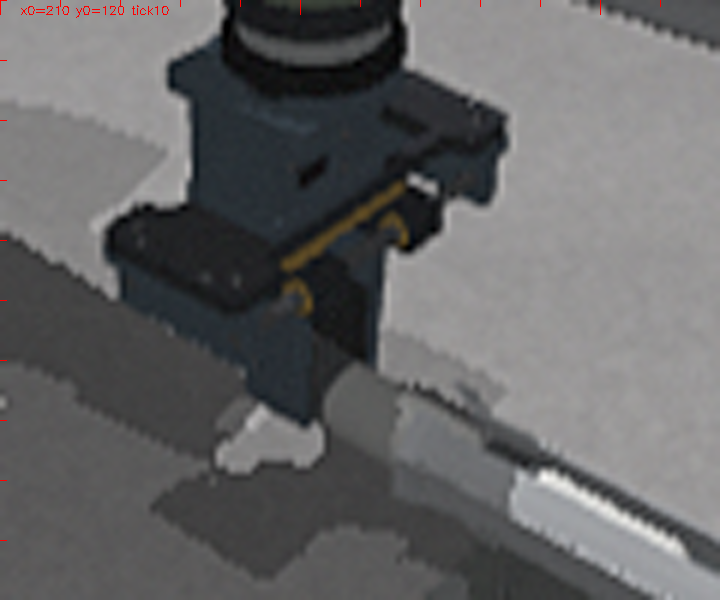

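View pics/t22.png

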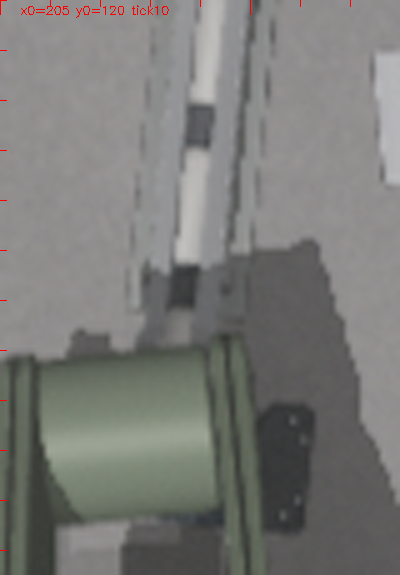

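Inserting well and the row is moving. Continue.

Call:
{"method": "arm_command", "body": {
  "series": [0.0149,-0.00165,0,0,0,0,0.0149,-0.00165,0,0,0,0,0.0149,-0.00165,0,0,0,0,0.0149,-0.00165,0,0,0,0,0.0149,-0.00165,0,0,0,0,0.0149,-0.00165,0,0,0,0,0.0149,-0.00165,0,0,0,0,0,0,0,0,0,0]
}}

```text
time_s: 27.78
ee_pos: [526.3, 56.8, 51.1]
ee_rot: [179.9, 0.1, 173.7]
force: [-0.3, 0.9, -1.1]
gripper_width: 33.8
```

Call:
{"method": "arm_command", "body": {
  "series": [0.0149,-0.00165,0,0,0,0,0.005,-0.0006,-0.003,0,0,0,0,0,0,0,0,0]
}}

```text
time_s: 28.03
ee_pos: [533.0, 55.9, 49.7]
ee_rot: [180.0, 0.0, 173.7]
force: [0.5, -0.6, -1.2]
gripper_width: 33.9
```

```bash
python3 - <<'E'
from h import *
st=env.state(); print(st["time_s"],st["ee_pos"],st["ee_rot"],st["gripper_width"],st["force"])
f=grab_frame("scene"); crop(f["frame"],240,130,120,100,6,"pics/s23.png")
f=grab_frame("top"); crop(f["frame"],205,85,80,115,5,"pics/t23.png")
E
```

```text
28.0333 [533.00950261  55.91867875  49.71067053] [1.79961066e+02 4.97944268e-02 1.73723072e+02] 33.86673783821895 [ 0.45123392 -0.56649554 -1.15174028]
```

View pics/s23.png

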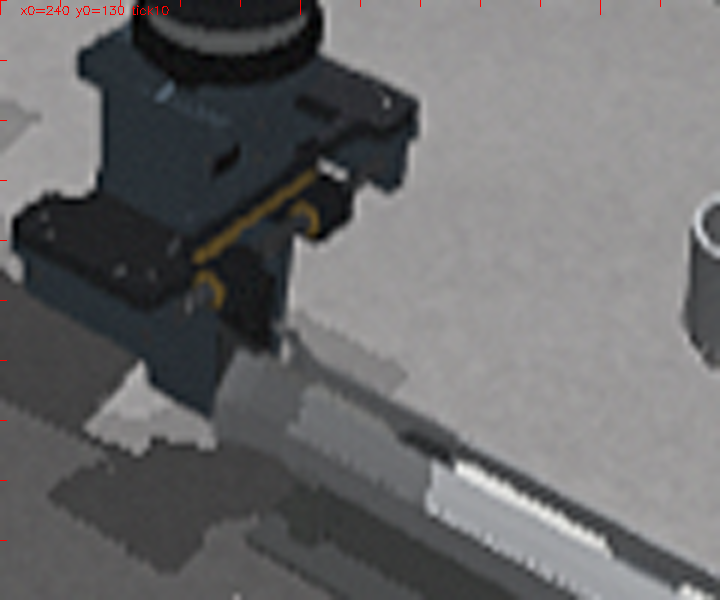

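View pics/t23.png

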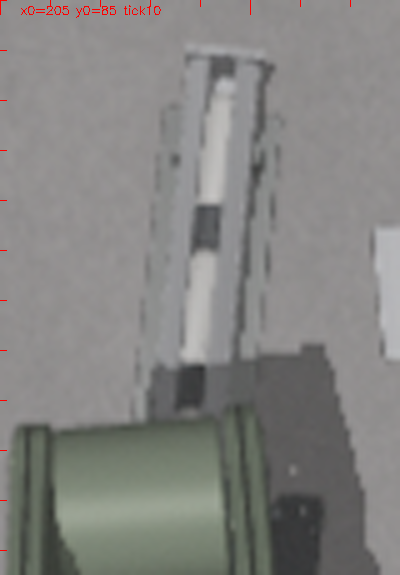

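Call:
{"method": "arm_command", "body": {
  "series": [0.01,-0.0011,-0.002,0,0,0,0,0,0,0,0,0]
}}

```text
time_s: 28.3
ee_pos: [536.5, 55.6, 49.0]
ee_rot: [180.0, 0.0, 173.7]
force: [-0.4, -0.5, -0.2]
gripper_width: 33.5
```

Call:
{"method": "arm_command", "body": {
  "series": [0,0,0,0,0,0,0,0,0,0,0,0,0,0,0,0,0,0,0,0,0,0,0,0],
  "hand": 0.5
}}

```text
time_s: 28.63
ee_pos: [536.5, 55.5, 49.2]
ee_rot: [180.0, 0.0, 173.7]
force: [0.6, 0.6, 1.1]
gripper_width: 45.5
```

```bash
python3 - <<'E'
from h import *
st=env.state(); print(st["time_s"],st["ee_pos"],st["ee_rot"],st["gripper_width"],st["force"])
f=grab_frame("scene"); crop(f["frame"],240,130,120,100,6,"pics/s24.png")
f=grab_frame("wrist"); crop(f["frame"],150,100,220,160,3,"pics/w24.png")
E
```

```text
28.6333 [536.49050723  55.49373789  49.1998111 ] [1.79964756e+02 3.80856841e-02 1.73726473e+02] 45.504279656423144 [0.58947387 0.58707248 1.06642003]
```

View pics/s24.png

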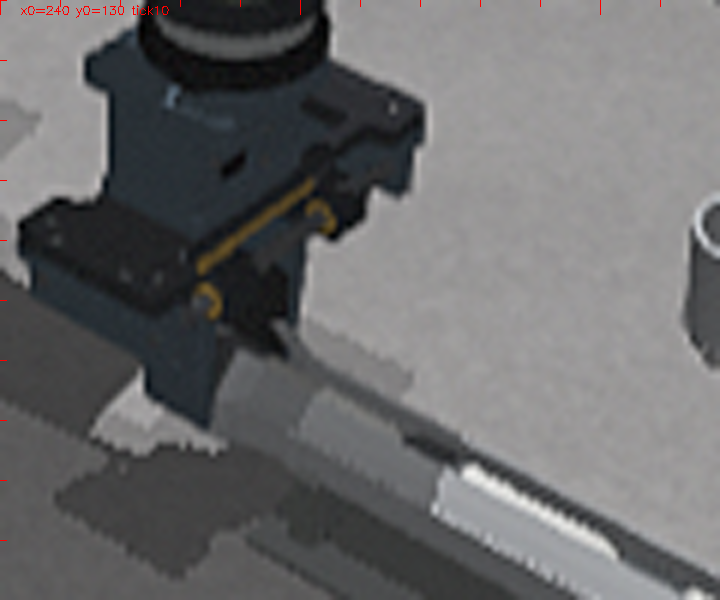

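View pics/w24.png

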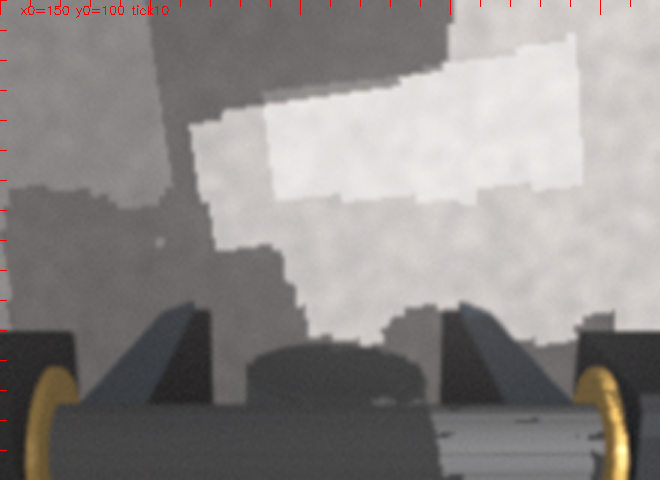

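Call:
{"method": "arm_command", "body": {
  "series": [-0.035,0.0039,0,0,0,0,-0.04,0.0044,0,0,0,0,-0.04,0.0044,-0.003,0,0,0,0,0,0,0,0,0]
}}

```text
time_s: 29.07
ee_pos: [486.6, 60.6, 47.3]
ee_rot: [-180.0, -0.3, 173.7]
force: [-0.7, -0.3, -1.1]
gripper_width: 45.5
```

Call:
{"method": "arm_command", "body": {
  "series": [0,0,0,0,0,0,0,0,0,0,0,0,0,0,0,0,0,0,0,0,0,0,0,0,0,0,0,0,0,0,0,0,0,0,0,0,0,0,0,0,0,0,0,0,0,0,0,0],
  "hand": 0
}}

```text
time_s: 29.73
ee_pos: [490.4, 60.6, 47.7]
ee_rot: [180.0, -0.0, 173.7]
force: [0.1, -1.0, 0.4]
gripper_width: 0.5
```

```bash
python3 - <<'E'
from h import *
st=env.state(); print(st["time_s"],st["ee_pos"],st["ee_rot"],st["gripper_width"],st["force"])
f=grab_frame("scene"); crop(f["frame"],220,130,120,100,6,"pics/s25.png")
f=grab_frame("top"); crop(f["frame"],205,85,80,115,5,"pics/t25.png")
E
```

```text
29.7333 [490.36024857  60.57250209  47.73874428] [ 1.79967718e+02 -4.30032546e-03  1.73724221e+02] 0.4915322301718044 [ 0.08102307 -0.95723338  0.40211307]
```

View pics/s25.png

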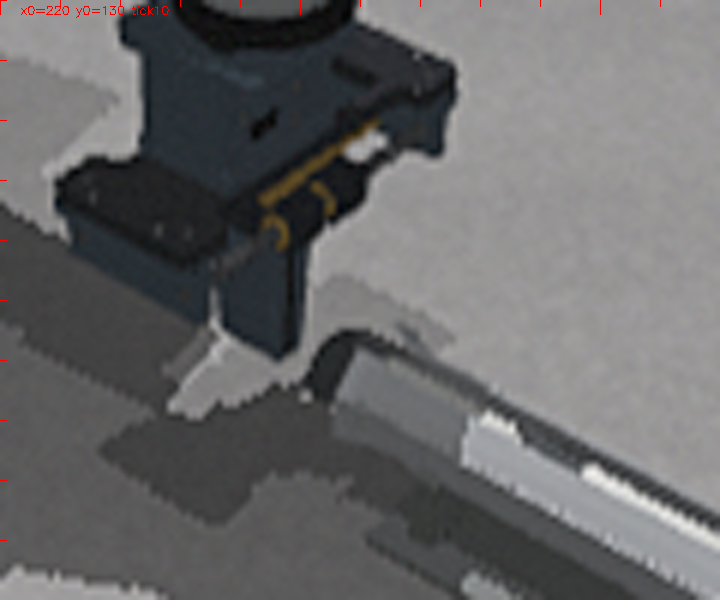

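View pics/t25.png

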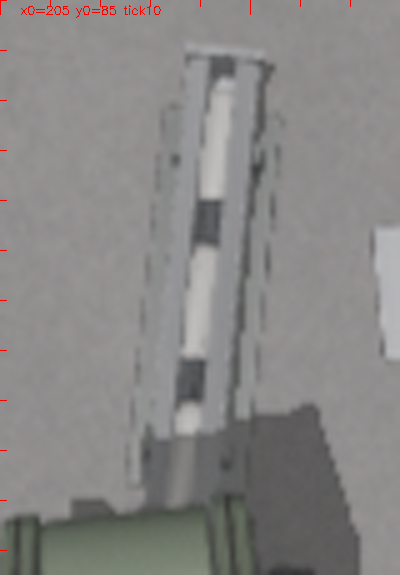

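Call:
{"method": "arm_command", "body": {
  "series": [0.0124,-0.0014,0,0,0,0,0.0124,-0.0014,0,0,0,0,0.0124,-0.0014,0,0,0,0,0.0124,-0.0014,0,0,0,0,0.0124,-0.0014,0,0,0,0,0.0124,-0.0014,0,0,0,0,0,0,0,0,0,0]
}}

```text
time_s: 30.42
ee_pos: [520.7, 57.1, 47.6]
ee_rot: [180.0, -0.0, 173.7]
force: [-0.4, 0.2, -0.2]
gripper_width: 0.3
```

Call:
{"method": "arm_command", "body": {
  "series": [0.0062,-0.0007,0,0,0,0,0.0062,-0.0007,0,0,0,0,0,0,0,0,0,0]
}}

```text
time_s: 30.67
ee_pos: [525.1, 56.6, 47.7]
ee_rot: [180.0, -0.0, 173.7]
force: [-2.8, -0.4, -0.6]
gripper_width: 0.6
```

Call:
{"method": "arm_command", "body": {
  "series": [0.0062,-0.0007,0,0,0,0,0.004,-0.0004,0,0,0,0,0,0,0,0,0,0]
}}

```text
time_s: 30.92
ee_pos: [528.4, 56.1, 47.6]
ee_rot: [180.0, -0.1, 173.7]
force: [-4.1, -0.5, 0.5]
gripper_width: 0.8
```

Call:
{"method": "arm_command", "body": {
  "series": [0.005,-0.0006,0,0,0,0,0,0,0,0,0,0,0,0,0,0,0,0]
}}

```text
time_s: 31.17
ee_pos: [528.5, 55.9, 47.4]
ee_rot: [-180.0, -0.3, 173.7]
force: [-8.2, -0.5, 4.1]
gripper_width: 0.1
```

Call:
{"method": "arm_command", "body": {
  "series": [0.004,-0.0004,0,0,0,0,0,0,0,0,0,0,0,0,0,0,0,0]
}}

```text
time_s: 31.42
ee_pos: [528.5, 55.8, 47.4]
ee_rot: [-180.0, -0.5, 173.7]
force: [-10.6, 0.4, 6.5]
gripper_width: 0.3
```

```bash
python3 - <<'E'
from h import *
st=env.state(); print(st["time_s"],st["ee_pos"],st["ee_rot"],st["gripper_width"],st["force"])
f=grab_frame("scene"); crop(f["frame"],220,130,120,100,6,"pics/s26.png")
f=grab_frame("top"); crop(f["frame"],205,85,80,115,5,"pics/t26.png")
E
```

```text
31.4167 [528.50489061  55.8297922   47.39282841] [-179.96620714   -0.50792543  173.7079291 ] 0.34022687425023823 [-10.56058626   0.41064934   6.49853643]
```

View pics/t26.png

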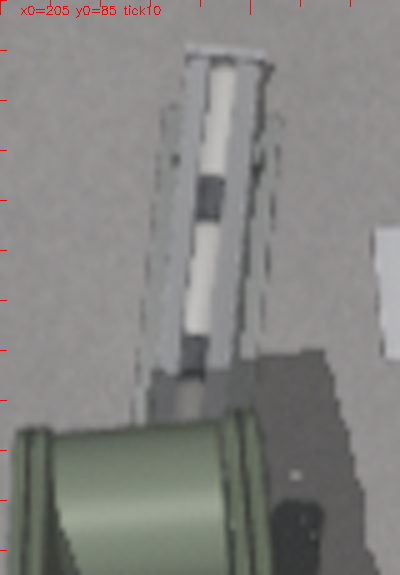

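View pics/s26.png

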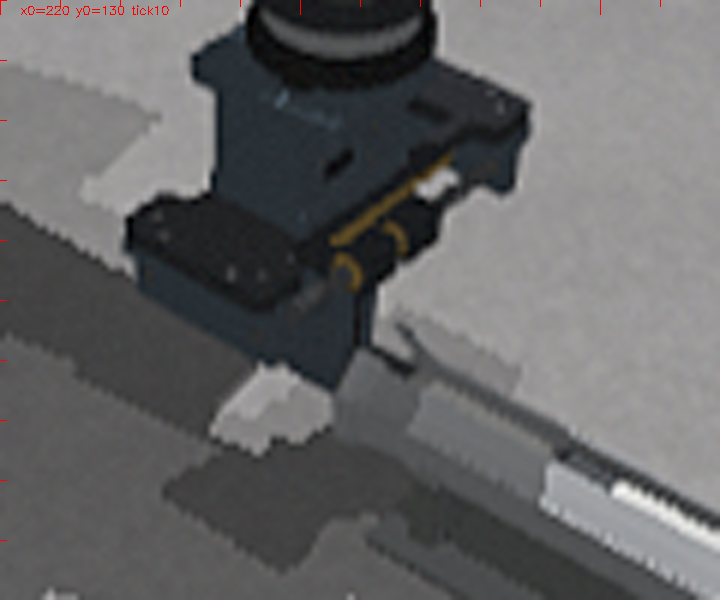

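Call:
{"method": "arm_command", "body": {
  "series": [-0.02,0.0022,0,0,0,0,-0.05,0.0055,0,0,0,0,-0.05,0.0055,0.05,0,0,0,-0.05,0.03,0.1,0,0,0,-0.05,0.03,0.1,0,0,0,-0.05,-0.09,0.05,0,0,0,-0.05,-0.09,0.05,0,0,0,-0.05,-0.09,0,0,0,0,0,0,0,0,0,0,0,0,0,0,0,0]
}}

```text
time_s: 32.35
ee_pos: [392.8, -20.1, 177.1]
ee_rot: [180.0, 0.3, 173.5]
force: [0.2, 0.4, 0.6]
gripper_width: 0.4
```

```bash
python3 - <<'E'
from h import *
st=env.state(); print(st["time_s"],st["ee_pos"],st["ee_rot"],st["gripper_width"],st["force"])
f=grab_frame("scene"); cv2.imwrite("pics/s27f.png",f["frame"][:,:,::-1]);crop(f["frame"],260,170,140,100,5,"pics/s27.png")
f=grab_frame("top"); crop(f["frame"],215,85,80,115,5,"pics/t27.png")
c=cam("top",f); p=lambda x,y:(215+x/5-.4,85+y/5-.4)
for n,q,z in [("rim",p(128,516),50)]: print(back(c,q,z))
E
```

```text
32.35 [392.7974053  -20.08251381 177.10156617] [179.95146526   0.263466   173.5052382 ] 0.38697108380059564 [0.23951784 0.40024509 0.63694312]
[[557.84792847  53.93526402  50.        ]]
```

View pics/t27.png

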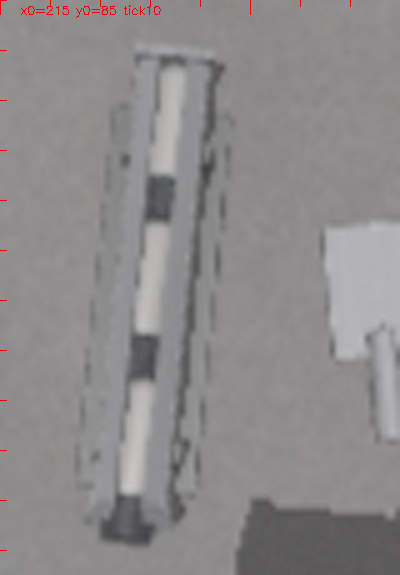

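View pics/s27.png

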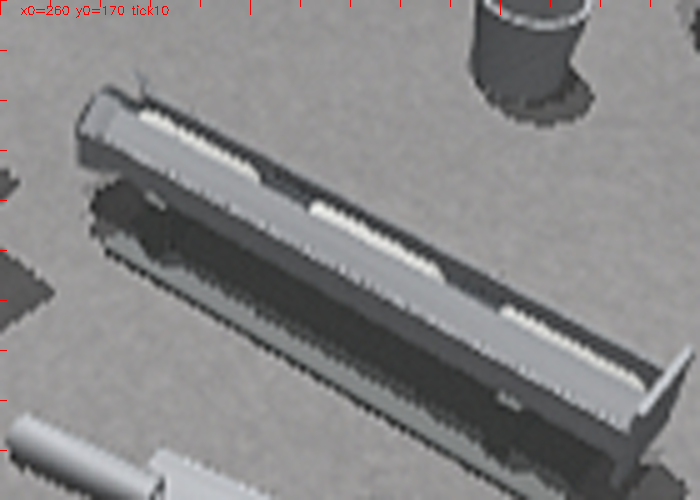

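View pics/s27f.png

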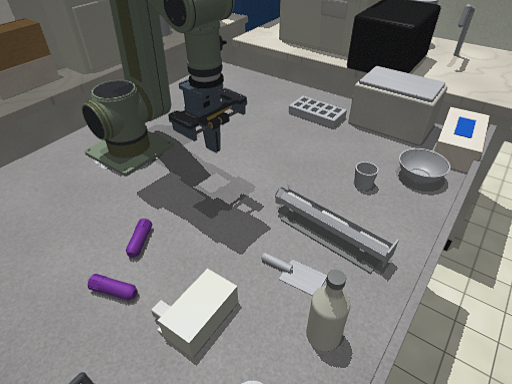

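```bash
python3 - <<'E'
from workcell import env
print(env.job_done())
E
```

```text
the job is handed in; nothing more can be done
None
```

Both loose canisters are in the tube, nose first, behind the one already there. The row is pressed against the closed end. I handed the job in at about 32 s; no verdict came back.

- **Rack canister:** I drew it out by its nose, turned it, put it down in front of the mouth and took it again by its cap. It tipped slightly in the mouth the first two times I let it go. It stayed inside, so I took it again closer to the cap end, levelled it and pushed it on in.
- **Open canister:** my first approach ran into the last joint's range limit, so I turned the gripper half round. It then went in behind the rack canister without trouble.
- **Final push:** with closed fingers, the row took about 3–4 N and then stopped hard. The force rose to about 10 N with no further movement.

**Last checks:** after the arm backed away, the top and scene pictures show the three canisters end to end with no visible gap. The front nose is at the far end of the sight slot, and only the edge of the last cap stands out of the mouth, about 10 mm by eye. I did not measure the final nose depths separately. The arm is clear of everything. The cup and spatula appear unmoved and the case is still in the rack. None of these last checks failed or disagreed.

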